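# Rehang a carrier of printed caps under the curing hood

### The arm

A 7-joint arm with a two-finger parallel gripper is mounted at the origin on a cart in front of the work surface, level with it; the furniture and walls round the work are solid. World frame = base frame: x ahead of the robot, y to its left, z up, the work surface at z = 0. Lengths are in m, angles in rad, forces in N, time in s.
With the tool pointing down it reaches from about 0.4 to 0.85 m from the base axis. Payload 10.4 kg.
Tool frame: the origin (TCP) lies between the finger pads; the fingertips stand 11 mm ahead of it and the grasp point (between the pads) lies 8 mm behind it; z points along the fingers, y is the direction in which the jaws open and shut (so a half turn about z gives the same grasp; the last joint's range is limited). The gripper opens to 87 mm and grips with 3 to 60 N. Pads are 19 mm wide; open, the fingers measure 117 mm over their backs; the gripper's body (75 mm by 190 mm) begins 51 mm behind the grasp point.
Start: joints at [-1.347, 0.332, -0.065, 1.46, 0.022, 1.35, -0.088], TCP at [0.153, 0.606, 0.234] pointing down, gripper open.
Joint ranges: [-2.6, 2.6], [-0.5, 2.12], [-1.47, 1.34], [0.16, 2.42], [-1.27, 4.41], [0.06, 2.06], [-2.6, 2.6]. Speed limits (rad/s): [2.22, 2.22, 2.79, 2.79, 3.14, 3.14, 3.14].

### API

Orientations are given as a unit quaternion [x, y, z, w].
In Python, from bench import r, eyes gives the robot as it stands.
- The arm moves only by the shell command python3 -m inch 'ROWS' [FORCE]. ROWS is a JSON object of lists of equal length, an entry for each row: "translation": the shift along the world's x, y, z scaled (see below), a list of three; "rot": the turn, a rotation vector about the world's x, y, z scaled (see below), a list of three; "jaw": the finger opening in mm, from 0 to 87. In form: {"translation": [[tx, ty, tz], ...], "rot": [[ax, ay, az], ...], "jaw": [jaw, ...]}. A call has 1 to 20 rows; each row is the pose to reach, as a shift and turn from the pose measured when the call began; what a row does not reach only later rows make up. The controller multiplies each number of a shift by 100 mm and each number of a turn by 60 degrees. A row lasts 1/10 s, in which the tool goes at most 50 mm and 8.59 degrees, less where a joint would pass 70% of its speed; a pose out of reach is approached as far as the arm can. A call with a number of a shift or a turn outside -1 to 1 is refused whole. A call with a gripper value outside its range is refused whole. The fingers move at their own pace and stop on an object; FORCE is the grip in N (left out, the last holds). Time passes only in rows, so rows that repeat a pose let the fingers close. It gives the time, the measured TCP pose, the force and the opening at its end, in the units of the state.
- r.read_state(): the state, without advancing time (a new reading comes with each control period).
- eyes.camera(name): name is "side" or "top" or "wrist"; returns the picture (400x640x3 uint8, blue, green, red); there is no depth.
- eyes.calibration(name): a dict with "fx", "fy", "cx", "cy" (pixels), "R" (3x3) and "t" (3): a world point X has camera coordinates R X + t; the wrist camera has in their place "hand_eye" (4x4, takes a point from camera to tool coordinates, whose origin is the TCP and whose axes are the flange's). Camera axes: x right, y down, z forward; pixel columns grow to the right and rows downward; lengths in m; the calibration is good to about 2 mm. A picture is of the moment at which its call begins: read the wrist's pose just before it. calibration takes no time and is no camera call.
- r.close_job(): hands the job in, once; it reports no verdict.
The state is a dict: "time": time; "joint_positions": joint angles; "joint_vel": joint speeds; "joint_torque": joint torques, N m; "ee_pos": TCP position; "eef_rot": TCP orientation; "ft_force": force on the tool from outside, world axes, zero at the start; "torque": the same for the moment, N m; "width": finger opening in m.
Only numpy, scipy, OpenCV 4.12 (cv2) and the standard library are available. Lean on these libraries where they do the work, as an engineer would, in place of code of your own. Each camera call takes 0.05 s, during which the arm holds its last target. There are 200 camera calls.

### The job

Move the small hanging carrier with the two freshly printed caps from the open hook stand to the hooks under the lamp hood of the other stand, without setting it down anywhere on the way. Keep it level so that both caps stay in its tray, feel for the new hooks (their height is not the same every day) and let the bar down gently into both of them before letting go: do not drop the carrier, force the stands, or disturb the jar, pot and roll of tape round about.

Things in the scene. Friction and masses are not known exactly. Their poses are not given: they have to be found in the camera images.
- carrier_grip (a point): centre of the carrier's grip tab: a black upright tab 12 mm thick (y) and 26 mm wide (x) that rises from the middle of the bar to 18 mm above this point; grasp it across y. The bar's axis is 38 mm straight below this point, the tray's underside 130 mm below. z is up when level; the bar runs along y; at the start x is about along the open stand's x (away from its open front)
- carrier: the loose carrier (about 0.2 to 0.3 kg): a thin steel tray hung by two flat straps (40 mm apart) from the middle of a round steel bar, 8 mm thick and 158 mm long along y with discs 16 mm across at its ends. Origin at the middle of the bar's axis; axes as for the tab
- carrier_tray (a point): centre of the tray floor (upper face), 88 mm below the bar's axis; tray 84 mm (x) by 92 mm (y), its rim 10 mm above the floor, narrow enough to pass between the hooks; axes as for the carrier. The low heap of caps on the table between the two stands is at most 90 mm high
- printed_cap_1_mid (a point): centre of one of the two loose black caps, 24 mm across and 9 mm high, that lie in the tray
- printed_cap_2_mid (a point): centre of the other cap in the tray, the same size
- open_stand: open hook stand (fixed), no hood; the carrier hangs on it at the start. Base plate 150 x 100 x 12 mm, round post 230 mm high, 97 mm along +x from the origin; two hooks reach from the post toward -x, the open front. Origin on the table straight below the middle of the seated bar
- open_hooks (a point): middle of the seated bar's axis on the open stand, 160 mm above the table. The hooks are 45 degree V notches of 8 mm wire, 62 mm to either side along y; their front tips reach 11 mm above this axis, 18 mm in front of it (-x), and their wire 15 mm below it; the bar must rise 15 mm or more to pass out over the tips toward -x
- hooded_stand: hooded curing stand (fixed): same base, post 390 mm high, hooks of the same shape and spacing, open toward -x. Origin on the table straight below the middle of the seated bar, which lies along y. Hooks and hood are one head, clamped on the post (holds 60 N) at an unknown height: the seated bar's axis is somewhere from 145 to 175 mm above the origin
- hood_range (a point): the point of the hooded stand 325 mm straight above its origin; not the hood itself. The flat metal lamp hood (off, 34 mm deep) has its underside 180 mm above the seated bar; its front edge is straight above the bar and it reaches 80 mm back (+x) and 75 mm to either side. So a hand on the tab must lean back toward the open front (-x), 30 to 45 degrees from vertical
- white_jar: bystander, loose: pale lidded pot 54 mm across, 55 mm high, origin at its underside
- hardener_pot: bystander, loose: slim lidded pot 38 mm across, 66 mm high, origin at its underside
- masking_roll: bystander, loose: roll of pale masking tape lying flat, 70 mm across, 25 mm high, origin at its underside

How it is judged:
On the way:
1. the carrier, held by its tab, is off the open stand's hooks and clear of the stand (contact force between the fingers and carrier above 1 N and contact force between carrier and open_stand below 0.1 N and horizontal distance between carrier and open_stand above 0.05 m), for 0.2 s.
At the end, for the whole second after the job is handed in: the carrier hangs free and at rest with its bar seated in both hooks of the hooded stand (within 8 mm fore and aft, 15 mm sideways, 5 degrees in line), level within 9 degrees, both caps in its tray, and let go (x of carrier in the frame of hooded_stand between -0.008 and 0.008 m and y of carrier in the frame of hooded_stand between -0.015 and 0.015 m and z of carrier in the frame of hooded_stand between 0.138 and 0.182 m and contact force between carrier and hooded_stand above 0.8 N and angle between the y axis of carrier and the y axis of hooded_stand, either way round below 0.09 rad and angle between carrier_grip's own z axis and vertical below 0.15 rad and linear speed of carrier below 0.03 m/s and angular speed of carrier below 0.3 rad/s and contact force between the fingers and carrier below 0.05 N and x of printed_cap_1_mid in the frame of carrier_tray between -0.042 and 0.042 m and y of printed_cap_1_mid in the frame of carrier_tray between -0.046 and 0.046 m and z of printed_cap_1_mid in the frame of carrier_tray between -0.004 and 0.018 m and x of printed_cap_2_mid in the frame of carrier_tray between -0.042 and 0.042 m and y of printed_cap_2_mid in the frame of carrier_tray between -0.046 and 0.046 m and z of printed_cap_2_mid in the frame of carrier_tray between -0.004 and 0.018 m); the robot touches nothing.
It fails at once if the carrier tips more than 20 degrees or a cap leaves the tray (angle between carrier_grip's own z axis and vertical above 0.35 rad or not (x of printed_cap_1_mid in the frame of carrier_tray between -0.042 and 0.042 m and y of printed_cap_1_mid in the frame of carrier_tray between -0.046 and 0.046 m and z of printed_cap_1_mid in the frame of carrier_tray between -0.004 and 0.018 m and x of printed_cap_2_mid in the frame of carrier_tray between -0.042 and 0.042 m and y of printed_cap_2_mid in the frame of carrier_tray between -0.046 and 0.046 m and z of printed_cap_2_mid in the frame of carrier_tray between -0.004 and 0.018 m)).
It fails at once if the carrier is dropped: it moves faster than 0.35 m/s with no hand on it (linear speed of carrier above 0.35 m/s and contact force between the fingers and carrier below 0.05 N).
It fails at once if the carrier is set down: let go while it rests on something other than the stands, or lowered onto the table ((contact force between carrier and anything else above 0.5 N and contact force between carrier and the fingers below 0.05 N and contact force between carrier and open_stand below 0.05 N and contact force between carrier and hooded_stand below 0.05 N) or height (world z) of carrier_grip below 0.133 m).
It fails at once if the carrier is pressed against a stand with more than 40 N, or the robot strikes a stand or its hood with more than 15 N (contact force between carrier and hooded_stand above 40 N or contact force between carrier and open_stand above 40 N or contact force between any of the arm, the fingers and open_stand above 15 N or contact force between any of the arm, the fingers and hooded_stand above 15 N).
It fails at once if a bystander (jar, pot or roll) is shifted more than 20 mm (distance of any of white_jar, hardener_pot, masking_roll from where it was at the start of the episode above 0.02 m).
It also fails if it takes over 64 s, if anything falls off the work surface, if the arm or the gripper's body presses on something with over 40 N, if the wrist force passes 120 N, or if a joint passes its speed limit or range.

## Working session

There is one attempt and no reset: what is moved stays moved. The work goes in short steps, Python scripts to look and compute and a shell command to move; the robot and the scene stay as the last step left them, time stands still between calls to the robot, and variables do not carry over. Pictures are saved under pics/ and viewed, about 8 in all and at most 12, crops included, and the job is handed in when it is done.

```bash
ls; mkdir -p pics
python3 - <<'E'
from bench import r,eyes
import cv2,numpy as np
s=r.read_state();print({k:np.round(v,3).tolist() for k,v in s.items()})
for n in("side","top"):
    c=eyes.calibration(n);print(n,{k:np.round(v,3).tolist() for k,v in c.items()})
    cv2.imwrite(f"pics/{n}0.png",eyes.camera(n))
print(eyes.calibration("wrist"))
cv2.imwrite("pics/w0.png",eyes.camera("wrist"))
E
```

```text
pics
{'time': 0.0, 'joint_positions': [-1.347, 0.333, -0.065, 1.461, 0.022, 1.35, -0.088], 'joint_vel': [0.001, -0.001, 0.001, -0.0, 0.001, -0.002, 0.001], 'joint_torque': [-0.001, -62.325, 0.024, -38.992, -0.061, 0.04, 0.0], 'ee_pos': [0.153, 0.606, 0.233], 'eef_rot': [0.123, 0.992, -0.001, -0.0], 'ft_force': [-0.313, -0.084, -0.174], 'torque': [0.052, -0.054, 0.008], 'width': 0.087}
side {'fx': 466.595, 'fy': 466.595, 'cx': 329.4, 'cy': 193.559, 'R': [[0.881, -0.472, -0.022], [-0.26, -0.444, -0.857], [0.395, 0.761, -0.514]], 't': [-0.416, 0.313, 1.06]}
top {'fx': 377.77, 'fy': 377.77, 'cx': 314.637, 'cy': 193.475, 'R': [[0.011, -1.0, -0.009], [-0.994, -0.01, -0.109], [0.109, 0.01, -0.994]], 't': [0.008, 0.533, 1.337]}
{'fx': 344.878340238044, 'fy': 344.878340238044, 'cx': 317.2826895813295, 'cy': 204.50878367401577, 'hand_eye': array([[ 3.92748264e-04, -9.68174927e-01, -2.50274163e-01,
         6.89614912e-02],
       [ 9.99999822e-01,  4.92722315e-04, -3.36803435e-04,
        -2.77459547e-04],
       [ 4.49400306e-04, -2.50273986e-01,  9.68174948e-01,
        -1.50584215e-01],
       [ 0.00000000e+00,  0.00000000e+00,  0.00000000e+00,
         1.00000000e+00]])}
```

View pics/side0.png

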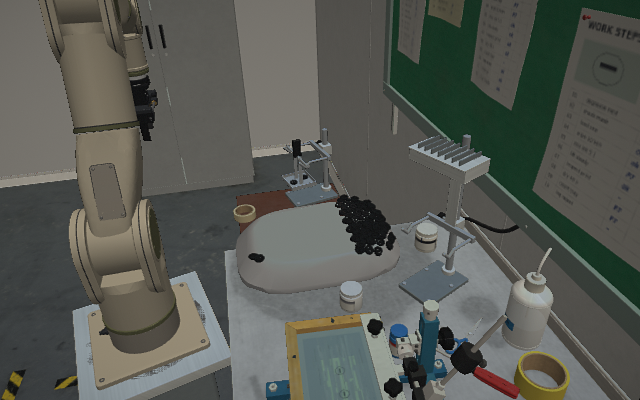

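View pics/top0.png

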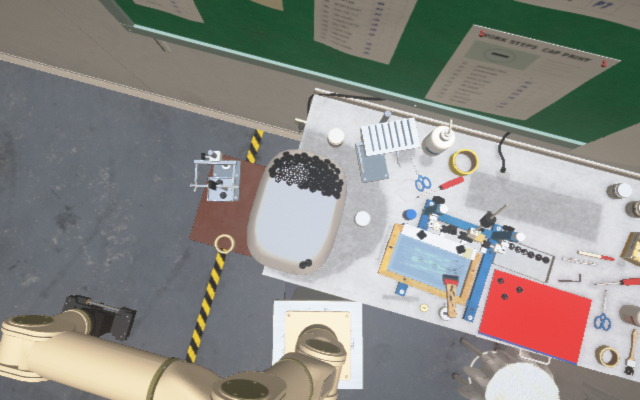

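The side view shows the open stand with carrier near (305,165) and the hooded stand near (445,210). In the top view they are at (215,175) and (385,145). Bystanders in the top view are at (335,137), (362,218) and (224,243). Next I'll enlarge crops.

Run:
```python
import cv2,numpy as np
def crop(n,x0,y0,w,h,f):
    im=cv2.resize(cv2.imread(f"pics/{n}0.png")[y0:y0+h,x0:x0+w],None,fx=f,fy=f,interpolation=cv2.INTER_CUBIC)
    for x in range((x0+9)//10*10,x0+w,10): cv2.line(im,((x-x0)*f,0),((x-x0)*f,6 if x%50 else 20),(0,0,255),1)
    for y in range((y0+9)//10*10,y0+h,10): cv2.line(im,(0,(y-y0)*f),(6 if y%50 else 20,(y-y0)*f),(0,0,255),1)
    return im
a=np.hstack([crop("side",270,120,80,90,5),crop("top",180,140,80,90,5)])
b=np.hstack([crop("side",390,130,100,75*2,4),crop("top",340,105,100,150,4)])
cv2.imwrite("pics/ca.png",a);cv2.imwrite("pics/cb.png",b)
```

```text
(no output)
```

View pics/ca.png

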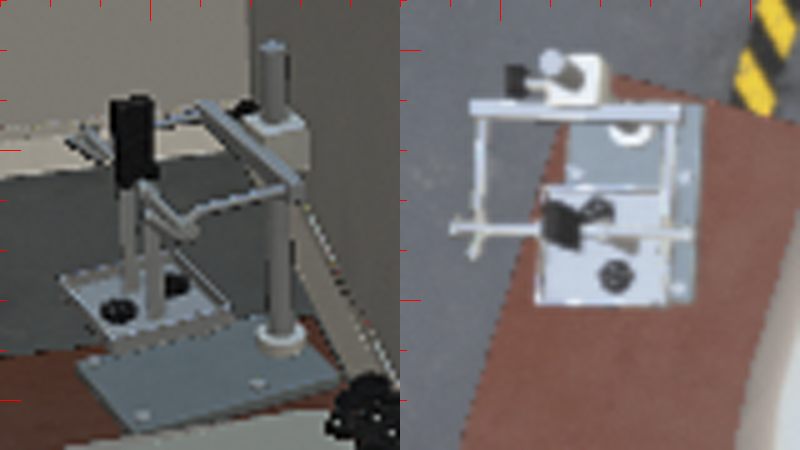

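View pics/cb.png

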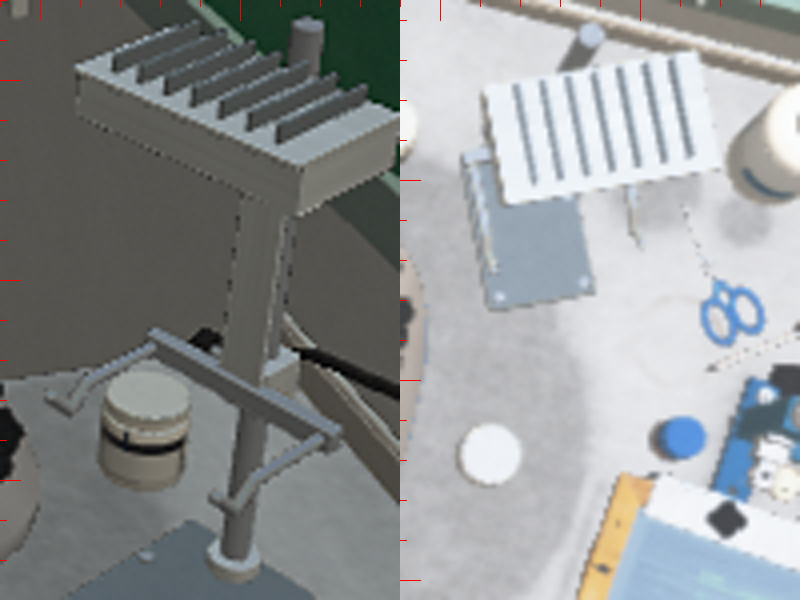

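```bash
cat > h.py <<'E'
import numpy as np
from bench import r,eyes
from scipy.optimize import least_squares
from scipy.spatial.transform import Rotation as Ro
C={n:eyes.calibration(n) for n in("side","top")}
def proj(n,X):
    c=C[n];p=np.array(c["R"])@X+np.array(c["t"]);return np.array([c["fx"]*p[0]/p[2]+c["cx"],c["fy"]*p[1]/p[2]+c["cy"]])
def unproj(n,u,v,z):
    c=C[n];R=np.array(c["R"]);d=R.T@[(u-c["cx"])/c["fx"],(v-c["cy"])/c["fy"],1];o=-R.T@np.array(c["t"]);return o+d*(z-o[2])/d[2]
def world(p,l): 
    a=p[2];return np.array([p[0]+np.cos(a)*l[0]-np.sin(a)*l[1],p[1]+np.sin(a)*l[0]+np.cos(a)*l[1],l[2]])
E
cat > fit.py <<'E'
from h import *
def fit(name,obs,p0):
    f=lambda p:np.concatenate([proj(n,world(p,l(p)))-uv for n,l,uv in obs])
    s=least_squares(f,p0,loss='soft_l1');print(name,np.round(s.x,4));print(np.round(s.fun.reshape(-1,2),1).tolist());return s.x
A=lambda x,y:(270+x/5,120+y/5);B=lambda x,y:(100+x/5,140+y/5)
S=lambda x,y:(390+x/4,130+y/4);T=lambda x,y:(240+x/4,105+y/4)
k=lambda *l:(lambda p:l)
# params x,y,yaw,u0(plate front),  side/y offset of bar
fit("open",[("side",k(.097,0,.23),A(272,46)),("top",k(.097,0,.23),B(550,62)),("side",k(.097,0,.02),A(280,340)),
 ("top",lambda p:(0,.079+p[4],.16),B(452,228)),("top",lambda p:(0,-.079+p[4],.16),B(690,234)),
 ("top",lambda p:(p[3],-.05,.012),B(692,303)),
 ("side",lambda p:(p[3],.05,.012),A(80,363)),("side",lambda p:(p[3],-.05,.012),A(130,430)),("side",lambda p:(p[3]+.15,-.05,.012),A(343,378)),
 ("side",lambda p:(0,p[4],.216),A(133,98)),("top",lambda p:(0,p[4],.216),B(562,220))],[.55,.35,0,-.03,0])
fit("hood",[("side",k(.097,0,.39),S(306,25)),("top",k(.097,0,.39),T(592,35)),("side",k(.097,0,.02),S(234,563)),
 ("top",lambda p:(p[3],.05,.012),T(490,308)),("top",lambda p:(p[3],-.05,.012),T(592,292)),
 ("side",lambda p:(0,.075,p[4]+.214),S(78,67)),("side",lambda p:(0,-.075,p[4]+.214),S(300,165)),("side",lambda p:(0,-.075,p[4]+.18),S(300,212)),
 ("top",lambda p:(0,.075,p[4]+.214),T(508,203)),("top",lambda p:(0,-.075,p[4]+.214),T(718,170)),("top",lambda p:(.08,.075,p[4]+.214),T(485,85)),("top",lambda p:(.08,-.075,p[4]+.214),T(697,52)),
 ("side",lambda p:(-.016,.062,p[4]+.01),S(60,400)),("side",lambda p:(-.016,-.062,p[4]+.01),S(222,500)),
 ("top",lambda p:(-.016,.062,p[4]+.01),T(493,268)),("top",lambda p:(-.016,-.062,p[4]+.01),T(641,245))],[.6,-.2,.15,-.03,.16])
for n,u,v,z in[("jar?",362.5,218.5,.055),("back",335.5,137,.066),("ring",224.5,243,.025)]:print(n,unproj("top",u,v,z).round(3))
E
python3 fit.py
```

```text
open [ 0.5411  0.3404 -0.042  -0.03   -0.0009]
[[-0.7, 0.2], [1.2, -0.4], [-0.5, -0.2], [0.7, -1.2], [1.0, 0.1], [0.2, -0.9], [-1.3, -0.4], [0.1, 0.5], [-0.1, -0.6], [-1.4, 0.2], [-2.2, -0.7]]
hood [ 0.6182 -0.2057  0.179  -0.0318  0.1543]
[[0.0, -0.2], [0.5, -0.3], [-0.7, -0.9], [0.1, 0.2], [1.4, -0.4], [-1.0, -0.0], [0.3, 0.4], [-1.9, 3.8], [-0.2, -1.4], [1.1, -2.3], [0.3, 0.0], [0.6, -0.7], [-2.8, -0.6], [-1.7, -0.3], [0.3, -0.4], [0.6, -1.0]]
jar? [ 0.443 -0.156  0.055]
back [ 0.733 -0.059  0.066]
ring [0.351 0.335 0.025]
```

```bash
cat >> h.py <<'E'
def goal(yaw,th): 
    c,s=np.cos(th),np.sin(th)
    return Ro.from_euler('z',yaw)*Ro.from_matrix(np.array([[-c,0,s],[0,1,0],[-s,0,-c]]))
def plan(grip,yaw,th=np.radians(40),back=0):
    "units (translation,rot) from the present pose to hold grasp point at grip"
    s=r.read_state();G=goal(yaw,th);z=G.apply([0,0,1])
    t=np.array(grip)+(.008-back)*z
    print("t",((t-s["ee_pos"])/.1).round(3),"rot",((G*Ro.from_quat(s["eef_rot"]).inv()).as_rotvec()/np.radians(60)).round(4),"tcp",t.round(3))
def st():
    s=r.read_state();R=Ro.from_quat(s["eef_rot"]);z=R.apply([0,0,1])
    print(round(s["time"],2),"grasp pt",(s["ee_pos"]-.008*z).round(4),"z",z.round(3),"y",R.apply([0,1,0]).round(3),"F",np.round(s["ft_force"],2),"M",np.round(s["torque"],2),"w",round(s["width"],4),"q",np.round(s["joint_positions"],2))
E
python3 -c "
from h import *
plan([.541,.340,.2],-.042,back=.12)"
```

```text
t [ 3.164 -2.628  0.528] rot [-0.0951 -0.6609  0.1879] tcp [0.469 0.343 0.286]
```

```bash
python3 -m inch '{"translation":[[0.4,-0.33,0.1],[0.7,-0.6,0.2],[1,-0.85,0.3],[1,-0.85,0.3]],"rot":[[-0.02,-0.12,0.04],[-0.04,-0.25,0.08],[-0.05,-0.37,0.11],[-0.05,-0.37,0.11]],"jaw":[50,50,50,50]}' 25; python3 -m inch '{"translation":[[0.4,-0.33,0.1],[0.7,-0.6,0.2],[1,-0.85,0.3],[1,-0.85,0.3]],"rot":[[-0.02,-0.1,0.03],[-0.03,-0.2,0.06],[-0.04,-0.28,0.08],[-0.04,-0.28,0.08]],"jaw":[50,50,50,50]}'; python3 -c "
from h import *
st();plan([.541,.340,.2],-.042,back=.12)"
```

```text
time: 0.55
ee_pos: [0.254, 0.5184, 0.2636]
eef_rot: [0.064, 0.978, -0.003, 0.197]
ft_force: [-0.6, 0.6, -0.4]
width: 0.0626
time: 0.95
ee_pos: [0.3563, 0.43, 0.2937]
eef_rot: [0.02, 0.94, -0.007, 0.339]
ft_force: [-0.0, -0.4, 0.3]
width: 0.0503
0.95 grasp pt [0.3512 0.4303 0.2998] z [ 0.638 -0.027 -0.769] y [0.042 0.999 0.   ] F [-0.02 -0.4   0.26] M [0.06 0.83 0.01] w 0.0503 q [-1.38 -0.02  0.01  1.9   0.73  1.23 -0.08]
t [ 1.128 -0.87  -0.079] rot [-0.0004 -0.005   0.0004] tcp [0.469 0.343 0.286]
```

```bash
python3 -m inch '{"translation":[[0.33,-0.3,0],[0.66,-0.6,0],[0.98,-0.87,0],[0.98,-0.87,0],[0.98,-0.87,0]],"rot":[[0,-0.005,0],[0,-0.005,0],[0,-0.005,0],[0,-0.005,0],[0,-0.005,0]],"jaw":[50,50,50,50,50]}'
python3 - <<'E'
from h import *
import cv2
st();s=r.read_state()
im=eyes.camera("wrist");cv2.imwrite("pics/w1.png",im)
c=eyes.calibration("wrist");H=np.linalg.inv(c["hand_eye"]);R=Ro.from_quat(s["eef_rot"])
def wp(X):
    p=H[:3,:3]@R.inv().apply(np.array(X)-s["ee_pos"])+H[:3,3];return np.round([c["fx"]*p[0]/p[2]+c["cx"],c["fy"]*p[1]/p[2]+c["cy"]],0)
p=[.541,.340,-.042]
for l in[(-.013,0,.216),(0,.079,.16),(0,-.079,.16),(-.018,.062,.171),(-.018,-.062,.171),(.097,0,.23)]:print(l,wp(world(p,l)))
E
```

```text
time: 1.45
ee_pos: [0.4544, 0.343, 0.2936]
eef_rot: [0.021, 0.94, -0.007, 0.341]
ft_force: [-0.7, 0.2, -0.6]
width: 0.05
1.45 grasp pt [0.4493 0.3433 0.2997] z [ 0.641 -0.027 -0.767] y [0.044 0.999 0.001] F [-0.7   0.16 -0.61] M [0.1  0.78 0.03] w 0.05 q [-1.25 -0.11  0.15  1.99  0.75  1.07  0.12]
(-0.013, 0, 0.216) [318. 216.]
(0, 0.079, 0.16) [405. 172.]
(0, -0.079, 0.16) [231. 173.]
(-0.018, 0.062, 0.171) [392. 168.]
(-0.018, -0.062, 0.171) [245. 168.]
(0.097, 0, 0.23) [318. 288.]
```

View pics/w1.png

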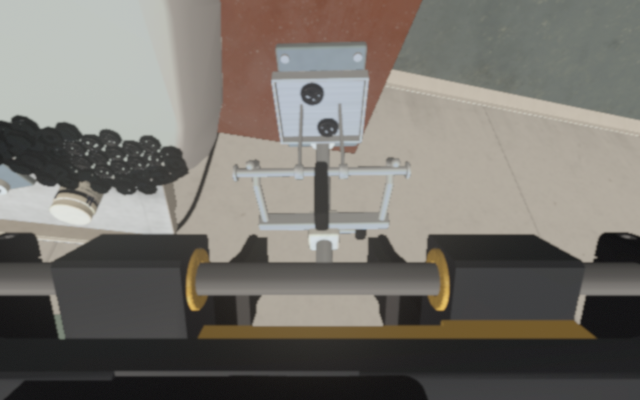

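The wrist view shows the bar discs at (237,172) and (406,172), the tab at x≈321, and both caps in the tray. Predicted mid was 318, so the tab sits about 3 mm further in +y.

```bash
python3 -c "
from h import *
plan([.541,.3435,.2],-.042)"
```

```text
t [ 0.925 -0.008 -0.997] rot [-0.0011 -0.001   0.0001] tcp [0.546 0.343 0.194]
```

```bash
python3 -m inch '{"translation":[[0.2,0,-0.2],[0.4,0,-0.4],[0.6,0,-0.62],[0.75,0,-0.8],[0.85,0,-0.92],[0.925,-0.005,-0.995],[0.925,-0.005,-0.995],[0.925,-0.005,-0.995]],"rot":[[0,0,0],[0,0,0],[0,0,0],[0,0,0],[0,0,0],[0,0,0],[0,0,0],[0,0,0]],"jaw":[50,50,50,50,50,50,50,50]}'; python3 -m inch '{"translation":[[0,0,0],[0,0,0],[0,0,0],[0,0,0],[0,0,0],[0,0,0],[0,0,0],[0,0,0]],"rot":[[0,0,0],[0,0,0],[0,0,0],[0,0,0],[0,0,0],[0,0,0],[0,0,0],[0,0,0]],"jaw":[35,28,23,19,16,14,11,8]}' 25;python3 -c "
from h import *
st()"
```

```text
time: 2.3
ee_pos: [0.5457, 0.3445, 0.1944]
eef_rot: [0.02, 0.94, -0.006, 0.341]
ft_force: [0.3, 0.4, 1.0]
width: 0.0499
time: 3.1
ee_pos: [0.5459, 0.3438, 0.1944]
eef_rot: [0.02, 0.94, -0.007, 0.341]
ft_force: [-1.4, -3.3, 3.1]
width: 0.012
3.1 grasp pt [0.5407 0.344  0.2005] z [ 0.641 -0.027 -0.767] y [0.042 0.999 0.001] F [-1.36 -3.34  3.06] M [-0.62  0.75 -0.23] w 0.012 q [-1.16  0.12  0.26  1.99  0.8   0.77  0.1 ]
```

```bash
python3 -m inch '{"translation":[[0,0,0],[0,0,0.04],[0,0,0.09],[0,0,0.15],[0,0,0.21],[0,0,0.26],[0,0,0.28],[0,0,0.28],[0,0,0.28]],"rot":[[0,0,0],[0,0,0],[0,0,0],[0,0,0],[0,0,0],[0,0,0],[0,0,0],[0,0,0],[0,0,0]],"jaw":[8,8,8,8,8,8,8,8,8]}' 30;python3 - <<'E'
from h import *
import cv2
st()
cv2.imwrite("pics/s2.png",cv2.resize(eyes.camera("side")[110:220,240:360],None,fx=4,fy=4))
E
```

```text
time: 4.0
ee_pos: [0.5458, 0.3437, 0.2221]
eef_rot: [0.02, 0.94, -0.007, 0.341]
ft_force: [-0.3, 0.5, -2.3]
width: 0.0118
4.0 grasp pt [0.5406 0.3439 0.2283] z [ 0.641 -0.027 -0.767] y [0.042 0.999 0.   ] F [-0.27  0.54 -2.33] M [0.03 1.16 0.  ] w 0.0118 q [-1.16  0.09  0.25  1.96  0.77  0.81  0.16]
```

View pics/s2.png

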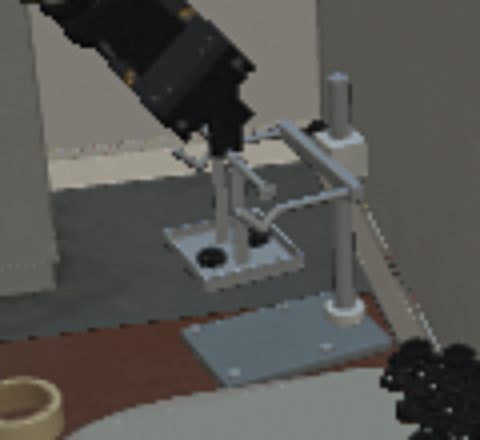

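The carrier is lifted level, bar above the hooks and both caps in the tray. Now out along −x.

```bash
python3 -m inch '{"translation":[[-0.05,0,0],[-0.15,0,0],[-0.28,0.01,0],[-0.42,0.02,0],[-0.56,0.02,0],[-0.7,0.03,0.02],[-0.82,0.03,0.06],[-0.91,0.04,0.12],[-0.97,0.04,0.2],[-1,0.04,0.3],[-1,0.04,0.42],[-1,0.04,0.54],[-1,0.04,0.64],[-1,0.04,0.71],[-1,0.04,0.75],[-1,0.04,0.75]],"rot":[[0,0,0],[0,0,0],[0,0,0],[0,0,0],[0,0,0],[0,0,0],[0,0,0],[0,0,0],[0,0,0],[0,0,0],[0,0,0],[0,0,0],[0,0,0],[0,0,0],[0,0,0],[0,0,0]],"jaw":[8,8,8,8,8,8,8,8,8,8,8,8,8,8,8,8]}';python3 -c "
from h import *
st();plan([.510,-.225,.30],.179)"
```

```text
time: 5.65
ee_pos: [0.4459, 0.3478, 0.2975]
eef_rot: [0.02, 0.94, -0.007, 0.341]
ft_force: [-0.0, 0.1, -3.3]
width: 0.012
5.65 grasp pt [0.4408 0.348  0.3036] z [ 0.641 -0.027 -0.767] y [0.042 0.999 0.001] F [-0.04  0.15 -3.28] M [0.1  1.19 0.01] w 0.012 q [-1.27 -0.12  0.15  1.99  0.75  1.09  0.11]
t [ 0.691 -5.718 -0.036] rot [-0.0007 -0.0012  0.2114] tcp [ 0.515 -0.224  0.294]
```

```bash
python3 -m inch '{"translation":[[0.01,-0.06,0],[0.03,-0.18,0],[0.05,-0.33,0],[0.07,-0.5,0],[0.09,-0.67,0],[0.11,-0.83,0],[0.12,-0.97,0]],"rot":[[0,0,0],[0,0,0.01],[0,0,0.015],[0,0,0.02],[0,0,0.025],[0,0,0.03],[0,0,0.035]],"jaw":[8,8,8,8,8,8,8]}'
for i in 1 2 3 4; do :; done
python3 -m inch '{"translation":[[0.02,-0.14,0],[0.04,-0.28,0],[0.06,-0.42,0],[0.08,-0.56,0],[0.1,-0.7,0],[0.11,-0.84,0],[0.12,-0.97,0]],"rot":[[0,0,0.005],[0,0,0.01],[0,0,0.015],[0,0,0.02],[0,0,0.025],[0,0,0.03],[0,0,0.035]],"jaw":[8,8,8,8,8,8,8]}'
python3 -m inch '{"translation":[[0.02,-0.14,0],[0.04,-0.28,0],[0.06,-0.42,0],[0.08,-0.56,0],[0.1,-0.7,0],[0.11,-0.84,0],[0.12,-0.97,0]],"rot":[[0,0,0.005],[0,0,0.01],[0,0,0.015],[0,0,0.02],[0,0,0.025],[0,0,0.03],[0,0,0.035]],"jaw":[8,8,8,8,8,8,8]}'
python3 -m inch '{"translation":[[0.02,-0.14,0],[0.04,-0.28,0],[0.06,-0.42,0],[0.08,-0.56,0],[0.1,-0.7,0],[0.11,-0.84,0],[0.12,-0.95,0]],"rot":[[0,0,0.005],[0,0,0.01],[0,0,0.015],[0,0,0.02],[0,0,0.025],[0,0,0.03],[0,0,0.035]],"jaw":[8,8,8,8,8,8,8]}'
python3 -c "
from h import *
st();plan([.510,-.225,.30],.179)"
```

```text
time: 6.35
ee_pos: [0.4581, 0.2485, 0.2968]
eef_rot: [0.003, 0.94, -0.001, 0.341]
ft_force: [-0.0, 0.4, -2.6]
width: 0.0116
time: 7.05
ee_pos: [0.4698, 0.1502, 0.2965]
eef_rot: [-0.014, 0.94, 0.006, 0.341]
ft_force: [0.3, -0.4, -2.8]
width: 0.0116
time: 7.75
ee_pos: [0.4815, 0.0516, 0.2958]
eef_rot: [-0.032, 0.94, 0.011, 0.341]
ft_force: [-1.5, 0.9, -2.7]
width: 0.0118
time: 8.45
ee_pos: [0.4928, -0.045, 0.2952]
eef_rot: [-0.049, 0.939, 0.017, 0.34]
ft_force: [0.0, 0.5, -2.3]
width: 0.0116
8.45 grasp pt [ 0.4877 -0.0455  0.3014] z [ 0.637  0.065 -0.768] y [-0.103  0.995 -0.002] F [ 0.    0.47 -2.28] M [-0.07  1.14 -0.01] w 0.0116 q [-0.16 -0.49  0.17  2.25  0.    0.68  1.69]
t [ 0.223 -1.791 -0.014] rot [ 0.0019 -0.0026  0.0722] tcp [ 0.515 -0.224  0.294]
```

```bash
python3 -m inch '{"translation":[[0.04,-0.12,-0.03],[0.07,-0.24,-0.06],[0.1,-0.38,-0.1],[0.13,-0.52,-0.14],[0.16,-0.66,-0.18],[0.19,-0.8,-0.22],[0.22,-0.9,-0.25]],"rot":[[0,0,0.005],[0,0,0.01],[0,0,0.015],[0,0,0.02],[0,0,0.025],[0,0,0.03],[0,0,0.035]],"jaw":[8,8,8,8,8,8,8]}'
python3 -c "
from h import *
st();plan([.510,-.225,.275],.179)"
```

```text
time: 9.15
ee_pos: [0.514, -0.1365, 0.2695]
eef_rot: [-0.066, 0.938, 0.023, 0.34]
ft_force: [-0.5, 0.0, -2.7]
width: 0.0118
9.15 grasp pt [ 0.5089 -0.1372  0.2756] z [ 0.634  0.088 -0.768] y [-0.139  0.99  -0.002] F [-0.47  0.03 -2.73] M [-0.06  1.17  0.04] w 0.0118 q [-0.28 -0.4   0.53  2.21 -0.11  0.64  2.06]
t [ 0.011 -0.875 -0.006] rot [ 0.0024 -0.0029  0.0377] tcp [ 0.515 -0.224  0.269]
```

```bash
python3 -m inch '{"translation":[[0,-0.12,0],[0,-0.25,0],[0,-0.4,0],[0,-0.55,0],[0.01,-0.7,0],[0.01,-0.82,0],[0.01,-0.875,0],[0.01,-0.875,0]],"rot":[[0,0,0.005],[0,0,0.01],[0,0,0.015],[0,0,0.02],[0,0,0.025],[0,0,0.03],[0,0,0.038],[0,0,0.038]],"jaw":[8,8,8,8,8,8,8,8]}'
python3 - <<'E'
from h import *
import cv2
st();plan([.510,-.225,.275],.179)
cv2.imwrite("pics/s3.png",cv2.resize(eyes.camera("side")[120:320,330:530],None,fx=3,fy=3))
cv2.imwrite("pics/t3.png",cv2.resize(eyes.camera("top")[90:240,330:450],None,fx=4,fy=4))
E
```

```text
time: 9.95
ee_pos: [0.5142, -0.2254, 0.2691]
eef_rot: [-0.084, 0.937, 0.029, 0.339]
ft_force: [0.1, -0.2, -1.7]
width: 0.0118
9.95 grasp pt [ 0.5091 -0.2263  0.2753] z [ 0.63   0.112 -0.768] y [-0.177  0.984 -0.002] F [ 0.08 -0.16 -1.7 ] M [-0.21  1.14  0.03] w 0.0118 q [-0.42 -0.35  0.88  2.1  -0.23  0.72  2.39]
t [ 0.009  0.013 -0.003] rot [ 0.0026 -0.0028  0.0009] tcp [ 0.515 -0.224  0.269]
```

View pics/s3.png

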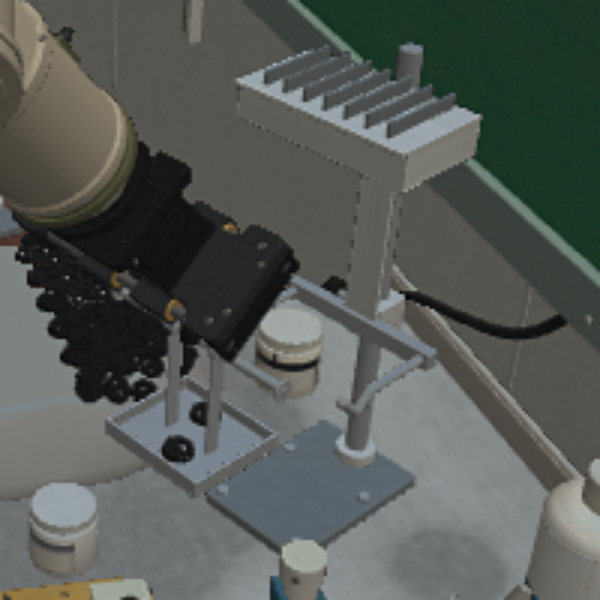

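The carrier is level with both caps in. The near bar disc is at about (280,388) in the crop, i.e. (423.3,249.3), and the near hook tip at (345,405), i.e. (445,255). Checking against robot kinematics.

Run:
```python
from h import *
s=r.read_state();R=Ro.from_quat(s["eef_rot"]);g=s["ee_pos"]-.008*R.apply([0,0,1]);g[2]-=.0005
y=R.apply([0,1,0])
for n in("side","top"):
  for sgn in(1,-1):
    u=proj(n,g+[0,0,-.038]+sgn*.079*y);print(n,sgn,u.round(1), "crop",((u-[330,120])*3 if n=="side" else (u-[330,90])*4).round())
p=[.6182,-.2057,.179]
for y in(.062,-.062):
  for l in[(-.018,y,.165),(0,y,.150),(.09,y,.15)]:
    a=proj("side",world(p,l));b=proj("top",world(p,l));print(l,((a-[330,120])*3).round(),((b-[330,90])*4).round())
```

```text
side 1 [368.1 215. ] crop [114. 285.]
side -1 [422.7 248.9] crop [278. 387.]
top 1 [366.4 198.7] crop [146. 435.]
top -1 [417.3 190. ] crop [349. 400.]
(-0.018, 0.062, 0.165) [215. 328.] [135. 329.]
(0, 0.062, 0.15) [230. 335.] [129. 311.]
(0.09, 0.062, 0.15) [305. 294.] [109. 206.]
(-0.018, -0.062, 0.165) [340. 404.] [284. 303.]
(0, -0.062, 0.15) [354. 411.] [276. 286.]
(0.09, -0.062, 0.15) [430. 363.] [255. 181.]
```

View pics/t3.png

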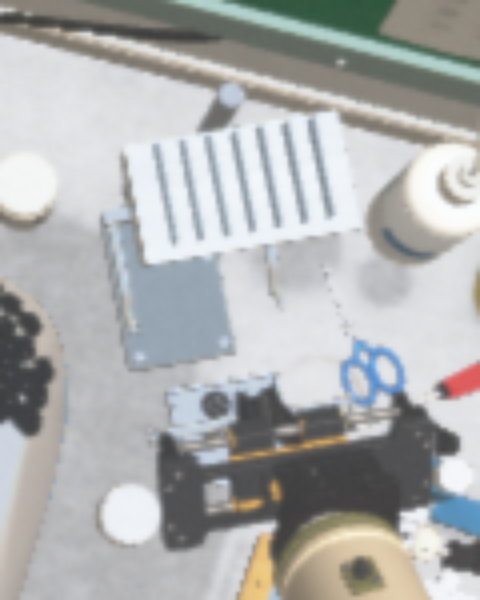

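The top view shows the left hook tip at (135,330) and the right one at (278,305). Both match the fit within 1–2 px, and the bar disc agrees with the robot pose in the side view. Next: approach at bar height ~0.195.

```bash
python3 -c "
from h import *
plan([.6182,-.2057,.233],.179)"
python3 -m inch '{"translation":[[0.06,0.01,-0.04],[0.15,0.02,-0.1],[0.25,0.04,-0.18],[0.35,0.06,-0.27],[0.45,0.08,-0.34],[0.52,0.1,-0.39],[0.55,0.1,-0.42],[0.55,0.1,-0.42]],"rot":[[0,0,0],[0,0,0],[0,0,0],[0,0,0],[0,0,0],[0,0,0],[0,0,0],[0,0,0]],"jaw":[8,8,8,8,8,8,8,8]}'
python3 -c "
from h import *
st();plan([.6182,-.2057,.233],.179)"
```

```text
t [ 1.088  0.192 -0.422] rot [ 0.0023 -0.0031 -0.0003] tcp [ 0.623 -0.205  0.227]
time: 10.85
ee_pos: [0.5697, -0.2129, 0.2263]
eef_rot: [-0.085, 0.937, 0.03, 0.338]
ft_force: [-0.4, 0.6, -2.7]
width: 0.0121
10.85 grasp pt [ 0.5647 -0.2138  0.2324] z [ 0.629  0.113 -0.769] y [-0.18   0.984 -0.002] F [-0.37  0.59 -2.73] M [-0.1   1.14  0.07] w 0.0121 q [-0.7  -0.18  1.15  2.09 -0.44  0.61  2.54]
t [0.535 0.081 0.006] rot [ 0.003  -0.0042 -0.0017] tcp [ 0.623 -0.205  0.227]
```

Joint 7 is close to its limit (2.54 of 2.6) and joint 3 is at 1.15 of 1.34, so I'll go forward in a small step and watch them.

```bash
python3 -m inch '{"translation":[[0.04,0.006,0],[0.08,0.012,0],[0.12,0.018,0],[0.12,0.018,0],[0.12,0.018,0]],"rot":[[0,0,0],[0,0,0],[0,0,0],[0,0,0],[0,0,0]],"jaw":[8,8,8,8,8]}'
python3 -c "
from h import *
st();print(r.read_state()['joint_positions'])"
```

```text
time: 11.35
ee_pos: [0.5818, -0.2109, 0.2263]
eef_rot: [-0.085, 0.937, 0.03, 0.338]
ft_force: [0.7, -0.4, -3.0]
width: 0.0116
11.35 grasp pt [ 0.5768 -0.2118  0.2325] z [ 0.629  0.113 -0.769] y [-0.18   0.984 -0.002] F [ 0.69 -0.43 -3.04] M [-0.15  1.15 -0.01] w 0.0116 q [-0.78 -0.16  1.23  2.07 -0.47  0.61  2.56]
[-0.78177158 -0.15524077  1.23451031  2.06875318 -0.46764907  0.6114481
  2.55970125]
```

```bash
python3 -m inch '{"translation":[[0.04,0.006,0],[0.08,0.012,0],[0.12,0.018,0],[0.12,0.018,0]],"rot":[[0,0,0],[0,0,0],[0,0,0],[0,0,0]],"jaw":[8,8,8,8]}'
python3 -c "
from h import *
st();print(r.read_state()['joint_positions'])"
python3 -m inch '{"translation":[[0,0,0],[0,0,0],[0,0,0]],"rot":[[0,0,0],[0,0,0],[0,0,0]],"jaw":[8,8,8]}'
python3 -c "
from h import *
print(r.read_state()['joint_positions'])"
```

```text
time: 11.75
ee_pos: [0.5941, -0.2089, 0.2264]
eef_rot: [-0.086, 0.937, 0.03, 0.338]
ft_force: [0.3, 0.8, -2.0]
width: 0.0121
11.75 grasp pt [ 0.589  -0.2098  0.2326] z [ 0.629  0.113 -0.769] y [-0.18   0.984 -0.003] F [ 0.29  0.84 -1.99] M [-0.25  1.21 -0.01] w 0.0121 q [-0.88 -0.12  1.34  2.05 -0.52  0.62  2.59]
[-0.8795901  -0.11700805  1.33643198  2.0492394  -0.52188027  0.61736311
  2.59364457]
time: 12.05
ee_pos: [0.5939, -0.2091, 0.2264]
eef_rot: [-0.085, 0.937, 0.03, 0.338]
ft_force: [-1.3, 0.4, -3.1]
width: 0.0119
[-0.87817836 -0.11730909  1.33544993  2.0494561  -0.52185268  0.61743083
  2.59373047]
```

Joints 3 and 7 are both at their limits, because the elbow swung out along the way. I'll fit a kinematic model from the logged samples so I can see how the controller resolves the redundancy and find a way to unwind it.

```bash
cat > kin.py <<'E'
import numpy as np
from scipy.optimize import least_squares
from scipy.spatial.transform import Rotation as Ro
# TCP pos, quat, q
D=[([.153,.606,.2335],[.123,.992,-.001,0],[-1.347,.333,-.065,1.461,.022,1.35,-.088]),
([.3563,.43,.2937],[.02,.94,-.007,.339],[-1.38,-.02,.01,1.9,.73,1.23,-.08]),
([.4544,.343,.2936],[.021,.94,-.007,.341],[-1.25,-.11,.15,1.99,.75,1.07,.12]),
([.5459,.3438,.1944],[.02,.94,-.007,.341],[-1.16,.12,.26,1.99,.8,.77,.1]),
([.5458,.3437,.2221],[.02,.94,-.007,.341],[-1.16,.09,.25,1.96,.77,.81,.16]),
([.4459,.3478,.2975],[.02,.94,-.007,.341],[-1.27,-.12,.15,1.99,.75,1.09,.11]),
([.4928,-.045,.2952],[-.049,.939,.017,.34],[-.16,-.49,.17,2.25,0,.68,1.69]),
([.514,-.1365,.2695],[-.066,.938,.023,.34],[-.28,-.4,.53,2.21,-.11,.64,2.06]),
([.5142,-.2254,.2691],[-.084,.937,.029,.339],[-.42,-.35,.88,2.1,-.23,.72,2.39]),
([.5697,-.2129,.2263],[-.085,.937,.03,.338],[-.7,-.18,1.15,2.09,-.44,.61,2.54]),
([.5818,-.2109,.2263],[-.085,.937,.03,.338],[-.7818,-.1552,1.2345,2.0688,-.4676,.6114,2.5597]),
([.5939,-.2091,.2264],[-.085,.937,.03,.338],[-.8782,-.1173,1.3354,2.0495,-.5219,.6174,2.5937])]
AX=['z','y','z','y','z','y','z'];SG=[-1,1,-1,1,-1,1,-1]
def fk(p,q):
    R=Ro.identity();x=np.zeros(3)
    for i in range(7):
        x=x+R.apply(p[3*i:3*i+3]); R=R*Ro.from_euler(AX[i],SG[i]*q[i]+p[24+i])
    return x+R.apply(p[21:24]),R*Ro.from_euler('z',np.pi/2+0)
def res(p):
    e=[]
    for x,Q,q in D:
        X,R=fk(p,q);e+=list((X-x)*10)+list((R.inv()*Ro.from_quat(Q)).as_rotvec()*3)
    return np.concatenate([e,.05*(p-P0)])
P0=np.zeros(31);P0[[5,8+0,14]]=[.3,0,0];P0[[2,11,17,23]]=[.3,.4,.4,.25];P0[5]=0
def getp():
    best=None
    for off in(0,np.pi/2,np.pi,-np.pi/2):
        p0=P0.copy();p0[30]=off
        global P_;s=least_squares(lambda p:np.concatenate([res(p)[:len(D)*6],.05*(p-p0)]),p0)
        if best is None or s.cost<best.cost:best=s
    return best.x
if __name__=="__main__":
    p=getp();print(p[:24].reshape(8,3).round(3).tolist(),p[24:].round(3).tolist())
    for x,Q,q in D:
        X,R=fk(p,q);print(((X-x)*1000).round(1),np.degrees((R.inv()*Ro.from_quat(Q)).magnitude()).round(2))
    np.save("p.npy",p)
E
python3 kin.py
```

```text
[[0.014, 0.022, 0.289], [0.018, -0.013, -0.011], [-0.021, -0.013, 0.022], [0.04, -0.015, 0.422], [0.027, -0.015, 0.027], [-0.015, -0.0, 0.427], [0.01, -0.0, 0.047], [0.013, 0.016, 0.297]] [-0.006, 0.003, 0.01, -0.002, -0.001, 0.001, 0.007]
[ 0.  -0.6  0.3] 0.19
[-1.1  2.   0.4] 0.32
[ 0.3 -0.  -1. ] 0.23
[ 0.4 -2.4  1.8] 0.39
[-0.6  3.9 -1.1] 0.61
[ 1.  -2.9 -0.8] 0.28
[ 0.2 -0.3  1.9] 0.39
[-1.5 -0.2 -1.5] 0.2
[1.1 0.2 0.5] 0.18
[ 0.5  2.9 -0.9] 0.16
[-0.2 -1.3  0.1] 0.08
[-0.2 -1.2  0.3] 0.07
```

```bash
cat > sim.py <<'E'
from kin import *
p=np.load("p.npy")
LO=np.array([-2.6,-.5,-1.47,.16,-1.27,.06,-2.6]);HI=np.array([2.6,2.12,1.34,2.42,4.41,2.06,2.6])
def jac(q):
    X,R=fk(p,q);J=np.zeros((6,7))
    for i in range(7):
        d=q.copy();d[i]+=1e-5;Y,S=fk(p,d);J[:3,i]=(Y-X)/1e-5;J[3:,i]=(S*R.inv()).as_rotvec()/1e-5
    return X,R,J
def go(q,X1,R1,n=20,w=np.ones(7),gain=0,mid=None):
    q=np.array(q,float);X0,R0=fk(p,q);rv=(R1*R0.inv()).as_rotvec()
    for k in range(1,n+1):
        Xt=X0+(X1-X0)*k/n;Rt=Ro.from_rotvec(rv*k/n)*R0
        X,R,J=jac(q);e=np.concatenate([Xt-X,(Rt*R.inv()).as_rotvec()])
        Wi=np.diag(1/w);Jp=Wi@J.T@np.linalg.inv(J@Wi@J.T+1e-6*np.eye(6))
        dq=Jp@e
        if gain: dq+=(np.eye(7)-Jp@J)@(gain*(mid-q))
        q=q+dq
    return q
if __name__=="__main__":
    for i,j in[(2,5),(0,1),(1,2),(2,3),(5,6),(6,7),(7,8),(8,9),(9,10),(10,11)]:
        x,Q,q=D[i];x1,Q1,q1=D[j];X0,R0=fk(p,np.array(q))
        X1=X0+np.array(x1)-x;R1=Ro.from_quat(Q1)*Ro.from_quat(Q).inv()*R0
        print(i,j,"obs",(np.array(q1)-q).round(2),"mn",(go(q,X1,R1)-q).round(2))
E
python3 sim.py
```

```text
2 5 obs [-0.02 -0.01  0.    0.    0.    0.02 -0.01] mn [-0.01 -0.   -0.01 -0.   -0.    0.02 -0.01]
0 1 obs [-0.03 -0.35  0.08  0.44  0.71 -0.12  0.01] mn [-0.01 -0.35  0.06  0.44  0.71 -0.12  0.01]
1 2 obs [ 0.13 -0.09  0.14  0.09  0.02 -0.16  0.2 ] mn [ 0.13 -0.1   0.14  0.09  0.02 -0.16  0.2 ]
2 3 obs [ 0.09  0.23  0.11  0.    0.05 -0.3  -0.02] mn [ 0.09  0.24  0.11  0.    0.06 -0.31 -0.03]
5 6 obs [ 1.11 -0.37  0.02  0.26 -0.75 -0.41  1.58] mn [ 0.23 -0.76  0.52  0.28  0.07 -0.09  0.94]
6 7 obs [-0.12  0.09  0.36 -0.04 -0.11 -0.04  0.37] mn [-0.12  0.09  0.36 -0.04 -0.11 -0.04  0.37]
7 8 obs [-0.14  0.05  0.35 -0.11 -0.12  0.08  0.33] mn [-0.14  0.05  0.35 -0.11 -0.11  0.08  0.33]
8 9 obs [-0.28  0.17  0.27 -0.01 -0.21 -0.11  0.15] mn [-0.27  0.17  0.27 -0.01 -0.22 -0.11  0.16]
9 10 obs [-0.08  0.02  0.08 -0.02 -0.03  0.    0.02] mn [-0.06  0.04  0.06 -0.02 -0.05  0.    0.03]
10 11 obs [-0.1   0.04  0.1  -0.02 -0.05  0.01  0.03] mn [-0.09  0.04  0.1  -0.02 -0.06  0.01  0.04]
```

The controller is plain minimum-norm IK with locking at the limits, so I can simulate it. Next I'll see which elbow configurations work at the goal and search for an unwinding loop.

```bash
cat > srch.py <<'E'
from sim import *
from h import goal,world
TH=np.radians(40)
def tcp(g,yaw): G=goal(yaw,TH);return np.array(g)+.008*G.apply([0,0,1]),G
def golock(q,g,yaw,n=8,tr=None):
    X1,R1=tcp(g,yaw);q=np.array(q,float);X0,R0=fk(p,q);rv=(R1*R0.inv()).as_rotvec()
    for k in range(1,n+1):
        Xt=X0+(X1-X0)*k/n;Rt=Ro.from_rotvec(rv*k/n)*R0
        X,R,J=jac(q);e=np.concatenate([Xt-X,(Rt*R.inv()).as_rotvec()]);free=np.ones(7,bool)
        for _ in range(3):
            Jf=J*free;dq=Jf.T@np.linalg.solve(Jf@Jf.T+1e-6*np.eye(6),e)
            bad=free&((q+dq>HI-.006)|(q+dq<LO+.006))
            if not bad.any():break
            free&=~bad
        q=q+np.clip(dq,-.3,.3)*free
        if tr is not None:tr.append(q.copy())
    X,R=fk(p,q);return q,np.linalg.norm(X-X1)+.1*(R1*R.inv()).magnitude()
P=[.6182,-.2057,.179]
A=world(P,(-.11,0,.275));B=world(P,(0,0,.233));Cc=world(P,(0,0,.190))
q0=np.array(D[-1][2])
if __name__=="__main__":
    mar=lambda q:np.minimum(q-LO,HI-q)
    from numpy.linalg import svd
    q,_=golock(D[8][2],A,.179,3)
    print("null curve at A")
    for s in(1,-1):
        qq=q.copy();prev=None
        for k in range(60):
            X,R,J=jac(qq);v=svd(J)[2][-1]; v=v*np.sign(v[0])*s if prev is None else v*np.sign(v@prev);prev=v
            X1,R1=tcp(A,.179);qq=qq+.05*v+np.linalg.pinv(J)@np.concatenate([X1-X,(R1*R.inv()).as_rotvec()])
            if k%4==0:
                b,_=go(qq,*tcp(B,.179),n=8),0
                print(s,k,qq.round(2),"m",mar(qq).min().round(2),"| B",b.round(2),mar(b).min().round(2))
E
python3 srch.py | grep -v nan
```

```text
null curve at A
1 0 [-0.4  -0.34  0.87  2.1  -0.26  0.72  2.41] m 0.16 | B [-0.74  0.15  1.27  2.   -0.94  0.71  2.87] -0.27
1 4 [-0.28 -0.28  0.78  2.1  -0.36  0.73  2.49] m 0.11 | B [-0.46  0.08  0.94  1.99 -0.81  0.66  2.76] -0.16
1 8 [-0.16 -0.24  0.68  2.09 -0.45  0.74  2.56] m 0.04 | B [-0.27  0.07  0.74  1.98 -0.77  0.65  2.73] -0.13
1 12 [-0.02 -0.2   0.56  2.09 -0.51  0.75  2.61] m -0.01 | B [-0.11  0.07  0.57  1.97 -0.75  0.64  2.71] -0.11
1 16 [ 0.12 -0.18  0.44  2.08 -0.57  0.76  2.65] m -0.05 | B [ 0.04  0.07  0.41  1.97 -0.73  0.64  2.69] -0.09
1 20 [ 0.26 -0.16  0.31  2.07 -0.61  0.77  2.68] m -0.08 | B [ 0.18  0.08  0.26  1.96 -0.72  0.63  2.68] -0.08
1 24 [ 0.4  -0.14  0.18  2.07 -0.65  0.78  2.71] m -0.11 | B [ 0.32  0.08  0.12  1.95 -0.7   0.63  2.66] -0.06
1 28 [ 0.55 -0.13  0.05  2.06 -0.67  0.79  2.73] m -0.13 | B [ 0.46  0.09 -0.03  1.94 -0.68  0.62  2.65] -0.05
1 32 [ 0.69 -0.12 -0.09  2.05 -0.7   0.8   2.75] m -0.15 | B [ 0.6   0.1  -0.17  1.93 -0.65  0.62  2.63] -0.03
1 36 [ 0.84 -0.11 -0.22  2.04 -0.72  0.81  2.76] m -0.16 | B [ 0.73  0.11 -0.31  1.92 -0.62
[... 1540 characters left out ...]
1.97  0.9   0.86  1.53] -0.43
-1 36 [-1.07 -1.14  0.99  2.08  0.91  1.11  1.54] m -0.64 | B [-1.33 -1.05  1.23  1.97  1.03  0.96  1.47] -0.55
-1 40 [-1.13 -1.25  0.96  2.07  1.02  1.21  1.49] m -0.75 | B [-1.38 -1.18  1.18  1.96  1.15  1.07  1.42] -0.68
-1 44 [-1.2  -1.35  0.92  2.06  1.11  1.31  1.45] m -0.85 | B [-1.43 -1.3   1.13  1.95  1.25  1.18  1.39] -0.8
-1 48 [-1.28 -1.46  0.88  2.05  1.2   1.42  1.42] m -0.96 | B [-1.48 -1.41  1.07  1.94  1.35  1.29  1.38] -0.91
-1 52 [-1.36 -1.56  0.82  2.04  1.29  1.54  1.4 ] m -1.06 | B [-1.54 -1.53  1.    1.93  1.45  1.41  1.37] -1.03
-1 56 [-1.44 -1.65  0.76  2.03  1.37  1.65  1.39] m -1.15 | B [-1.61 -1.63  0.93  1.92  1.54  1.51  1.38] -1.13
```

```bash
cat > feas.py <<'E'
from srch import *
rng=np.random.default_rng(0)
def pose(g,yaw,th,flip):
    G=goal(yaw,th)
    return np.array(g)+.008*G.apply([0,0,1]),(G*Ro.from_euler('z',np.pi) if flip else G)
def best(g,yaw,th=TH,flip=False,ms=(.01,.04,.08,.15,.25,.4),seeds=()):
    X1,R1=pose(g,yaw,th,flip);out=None
    for m in ms:
        lo,hi=LO+m,HI-m;ok=None
        for t in range(8):
            x0=np.clip(seeds[t] if t<len(seeds) else (lo+hi)/2+rng.uniform(-.35,.35,7)*(hi-lo),lo+1e-3,hi-1e-3)
            def f(q):
                X,R=fk(p,q);return np.concatenate([(X-X1)*5,(R1*R.inv()).as_rotvec()])
            s=least_squares(f,x0,bounds=(lo,hi),max_nfev=60)
            if s.cost<1e-7: ok=s.x;break
        if ok is None:break
        out=(m,ok.round(2).tolist())
    return out
if __name__=="__main__":
    O=np.array([.541,.3435,.2])
    sd=[q0]
    for dy in(0,-.04,-.08): print("C40 dyaw",dy,best(Cc,.179+dy,seeds=sd))
    for th in(46,35,30,25): print("C lean",th,best(Cc,.179,np.radians(th),seeds=sd),"dyaw-.06",best(Cc,.119,np.radians(th),seeds=sd))
    for th in(40,30): print("flip lean",th,"C",best(Cc,.179,np.radians(th),True),"B",best(B,.179,np.radians(th),True),"open",best(O,-.042,np.radians(th),True))
E
time python3 feas.py
```

```text
C40 dyaw 0 (0.25, [1.47, 0.35, -1.14, 1.94, -0.14, 0.47, 2.3])
C40 dyaw -0.04 (0.25, [1.37, 0.28, -1.03, 1.95, -0.25, 0.45, 2.34])
C40 dyaw -0.08 (0.25, [1.27, 0.24, -0.92, 1.97, -0.32, 0.43, 2.34])
C lean 46 (0.15, [1.63, 0.45, -1.3, 2.01, -0.1, 0.34, 2.35]) dyaw-.06 (0.15, [1.63, 0.42, -1.31, 2.03, -0.05, 0.3, 2.23])
C lean 35 (0.4, [1.36, 0.34, -1.06, 1.88, -0.04, 0.57, 2.18]) dyaw-.06 (0.4, [1.2, 0.26, -0.89, 1.9, -0.15, 0.54, 2.19])
C lean 30 (0.4, [1.06, 0.27, -0.76, 1.82, -0.12, 0.67, 2.19]) dyaw-.06 (0.4, [1.29, 0.36, -1.05, 1.83, 0.14, 0.66, 1.94])
C lean 25 (0.4, [0.77, 0.25, -0.47, 1.77, -0.13, 0.77, 2.17]) dyaw-.06 (0.4, [1.23, 0.4, -1.04, 1.75, 0.25, 0.78, 1.84])
flip lean 40 C (0.4, [1.08, 0.23, -0.62, 1.97, -0.63, 0.51, -0.39]) B (0.4, [1.05, 0.16, -0.58, 1.93, -0.61, 0.6, -0.45]) open None
flip lean 30 C (0.4, [0.86, 0.23, -0.45, 1.86, -0.32, 0.66, -0.73]) B (0.15, [0.19, 0.14, 0.29, 1.86, -0.5, 0.78, -0.63]) open (0.01, [-2.05, 0.22, 1.33, 2.04, 0.25, 0.69, -2.54])
real	0m44.168s
user	0m44.110s
sys	0m0.197s
```

```bash
cat > de.py <<'E'
from srch import *
from scipy.optimize import differential_evolution
import sys
NW=int(sys.argv[1])
lo4=[.42,-.2,.28,-1.0];hi4=[.56,.2,.42,1.0]
def run(v,n=6,full=False):
    q=q0.copy();tr=[];E=0;pts=[(A,.179)]
    for i in range(NW):
        w=v[4*i:4*i+4]; pts.append((np.array([min(w[0],.5) if w[1]<0 else w[0],w[1],w[2]]),w[3]))
    pts+=[(A,.179+v[-1]),(B,.179+v[-1]),(Cc,.179+v[-1])]
    qs=[]
    for g,y in pts:
        q,e=golock(q,g,y,n,tr);E+=e;qs.append((np.round(g,3),round(y,3),q.round(2),round(e,4)))
        if e>.15:E+=1;break
    m=np.array([np.minimum(t-LO,HI-t).min() for t in tr])
    fin=np.minimum(q-LO,HI-q).min();pm=m[2*n:].min()
    c=E*20-min(fin,.15)*3-min(m[-2*n:].min(),.12)*6-min(pm,.06)*3
    return (c,qs,m) if full else c
if __name__=="__main__":
    s=differential_evolution(run,list(zip(lo4,hi4))*NW+[(-.06,.0)],popsize=8,maxiter=60,workers=-1,updating='deferred',seed=1,polish=False,tol=1e-4)
    print(s.fun);c,qs,m=run(s.x,25,True);print(c)
    for k in qs:print(*k)
    print(m.reshape(-1,25).min(1).round(3));np.save(f"w{NW}.npy",s.x)
E
nproc;export OMP_NUM_THREADS=1; (timeout 500 python3 de.py 1 >o1 2>&1; timeout 560 true); cat o1
```

```text
4
multiprocessing.pool.RemoteTraceback: 
"""
Traceback (most recent call last):
  File "de.py", line 16, in run
    fin=np.minimum(q-LO,HI-q).min();pm=m[2*n:].min()
                                       ~~~~~~~~~~~^^
ValueError: zero-size array to reduction operation minimum which has no identity
"""

The above exception was the direct cause of the following exception:

Traceback (most recent call last):
ValueError: zero-size array to reduction operation minimum which has no identity

The above exception was the direct cause of the following exception:

Traceback (most recent call last):
  File "de.py", line 20, in <module>
    s=differential_evolution(run,list(zip(lo4,hi4))*NW+[(-.06,.0)],popsize=8,maxiter=60,workers=-1,updating='deferred',seed=1,polish=False,tol=1e-4)
RuntimeError: The map-like callable must be of the form f(func, iterable), returning a sequence of numbers the same length as 'iterable'
```

```bash
export OMP_NUM_THREADS=1; timeout 560 python3 de.py 2
```

```text
multiprocessing.pool.RemoteTraceback: 
"""
Traceback (most recent call last):
  File "de.py", line 16, in run
    fin=np.minimum(q-LO,HI-q).min();pm=m[2*n:].min()
                                       ~~~~~~~~~~~^^
ValueError: zero-size array to reduction operation minimum which has no identity
"""

The above exception was the direct cause of the following exception:

Traceback (most recent call last):
ValueError: zero-size array to reduction operation minimum which has no identity

The above exception was the direct cause of the following exception:

Traceback (most recent call last):
  File "de.py", line 20, in <module>
    s=differential_evolution(run,list(zip(lo4,hi4))*NW+[(-.06,.0)],popsize=8,maxiter=60,workers=-1,updating='deferred',seed=1,polish=False,tol=1e-4)
RuntimeError: The map-like callable must be of the form f(func, iterable), returning a sequence of numbers the same length as 'iterable'
```

```bash
sed -i 's/\.006/.003/g' srch.py; sed -i 's/pm=m\[2\*n:\].min()/pm=m[n:].min() if len(m)>n else 0/; s/maxiter=60/maxiter=30/' de.py
python3 - <<'E'
from srch import *
tr=[];q,e=golock(q0,A,.179,10,tr);print(e);print(np.round(tr,2))
E
export OMP_NUM_THREADS=1; time timeout 240 python3 de.py 2 2>&1|tail -15
```

```text
0.00017974981082192123
[[-0.77 -0.15  1.22  2.06 -0.47  0.62  2.55]
 [-0.72 -0.18  1.16  2.06 -0.43  0.62  2.52]
 [-0.67 -0.2   1.11  2.07 -0.39  0.63  2.49]
 [-0.63 -0.23  1.07  2.07 -0.35  0.64  2.47]
 [-0.59 -0.25  1.03  2.08 -0.32  0.65  2.45]
 [-0.55 -0.28  1.    2.09 -0.3   0.66  2.43]
 [-0.52 -0.3   0.97  2.09 -0.27  0.68  2.41]
 [-0.49 -0.32  0.94  2.09 -0.25  0.69  2.4 ]
 [-0.46 -0.34  0.92  2.1  -0.23  0.7   2.39]
 [-0.44 -0.36  0.89  2.1  -0.21  0.72  2.38]]
-0.25129316776324273
0.7319025411553066
[ 0.51  -0.225  0.275] 0.179 [-0.44 -0.36  0.9   2.1  -0.21  0.72  2.38] 0.0
[ 0.5   -0.144  0.313] -0.206 [-0.01 -0.4   0.15  2.18  0.14  0.67  1.44] 0.0
[ 0.5   -0.183  0.36 ] -0.406 [ 0.1  -0.37  0.07  2.06  0.24  0.79  1.23] 0.0
[ 0.51  -0.225  0.275] 0.119 [-0.34 -0.33  0.8   2.12 -0.23  0.69  2.32] 0.0001
[ 0.618 -0.206  0.233] 0.119 [-0.32  0.15  0.76  1.94 -0.79  0.59  2.58] 0.0421
[ 0.618 -0.206  0.19 ] 0.119 [ 0.78  0.15 -0.38  1.98 -0.63  0.48  2.59] 0.0002
[0.024 0.095 0.096 0.123 0.018 0.01 ]
real	2m7.898s
user	5m31.571s
sys	0m0.589s
```

```bash
python3 - <<'E'
s=open('de.py').read()
a=s.index("    q=q0.copy()");b=s.index("    qs=[]")
s=s[:a]+'''    q=q0.copy();tr=[];E=0;f=.179+v[4];pts=[(A,.179)]
    pts+=[(np.array([min(v[0],.5) if v[1]<0 else v[0],v[1],v[2]]),v[3]),(A,v[5]),(B,v[6]),(B,f),(Cc,f)]
'''+s[b:]
s=s.replace("list(zip(lo4,hi4))*NW+[(-.06,.0)]","[(.42,.6),(-.2,.2),(.26,.42),(-1.2,.6),(-.06,0),(-.8,.3),(-.6,.2)]").replace("popsize=8,maxiter=30","popsize=10,maxiter=45")
open('de2.py','w').write(s)
E
export OMP_NUM_THREADS=1; time timeout 400 python3 de2.py 3 2>&1|tail -15
```

```text
-1.0347785018901152
-0.245233453439798
[ 0.51  -0.225  0.275] 0.179 [-0.44 -0.36  0.9   2.1  -0.21  0.72  2.38] 0.0
[ 0.449 -0.026  0.284] 0.465 [-0.03 -0.49  0.22  2.29 -0.43  0.8   2.44] 0.0002
[ 0.51  -0.225  0.275] -0.554 [ 0.65 -0.22 -0.37  2.13  0.21  0.55  1.14] 0.0003
[ 0.618 -0.206  0.233] -0.492 [ 0.63  0.06 -0.48  1.98  0.53  0.5   0.86] 0.0
[ 0.618 -0.206  0.233] 0.137 [ 0.94  0.11 -0.54  1.92 -0.54  0.57  2.51] 0.0002
[ 0.618 -0.206  0.19 ] 0.137 [ 0.94  0.17 -0.55  1.97 -0.57  0.48  2.57] 0.0
[0.024 0.006 0.008 0.291 0.091 0.027]
real	1m48.908s
user	6m27.865s
sys	0m0.292s
```

```bash
python3 - <<'E'
s=open('de2.py').read()
s=s.replace("(A,v[5]),(B,v[6])","(A,v[5]),(world(P,(-.06,0,.24)),v[6]),(B,v[7])").replace("(-.6,.2)]","(-.5,.2),(-.08,.179)]").replace("v[4];pts=[(A,.179)]","v[4];pts=[(A,.179)]")
open('de3.py','w').write(s)
E
export OMP_NUM_THREADS=1; time timeout 400 python3 de3.py 4 2>&1|tail -15
```

```text
-0.8428170606433565
-0.8915410626469931
[ 0.51  -0.225  0.275] 0.179 [-0.44 -0.36  0.9   2.1  -0.21  0.72  2.38] 0.0
[0.455 0.038 0.288] 0.46 [ 0.13 -0.49 -0.08  2.3  -0.53  0.77  2.36] 0.0007
[ 0.51  -0.225  0.275] -0.786 [ 1.19 -0.22 -0.93  2.06  0.31  0.63  0.8 ] 0.001
[ 0.559 -0.216  0.24 ] -0.495 [ 1.11 -0.08 -0.85  2.07  0.25  0.45  1.13] 0.0
[ 0.618 -0.206  0.233] 0.126 [ 1.12  0.14 -0.73  1.92 -0.47  0.56  2.45] 0.0001
[ 0.618 -0.206  0.233] 0.132 [ 1.12  0.14 -0.74  1.92 -0.48  0.56  2.46] 0.0
[ 0.618 -0.206  0.19 ] 0.132 [ 1.11  0.2  -0.74  1.96 -0.48  0.46  2.5 ] 0.0
[0.024 0.011 0.007 0.286 0.148 0.139 0.101]
real	2m36.394s
user	9m27.838s
sys	0m0.366s
```

The simulated path works: retreat → (0.455, 0.038, 0.288) yaw 0.46 → A yaw −0.79 → forward → B. It ends with a 0.1 rad joint margin. Executing it stepwise.

```bash
python3 -m inch '{"translation":[[-0.06,-0.01,0.03],[-0.16,-0.03,0.09],[-0.28,-0.05,0.15],[-0.4,-0.07,0.21],[-0.52,-0.1,0.28],[-0.64,-0.12,0.34],[-0.74,-0.14,0.4],[-0.79,-0.15,0.42],[-0.79,-0.15,0.42]],"rot":[[0,0,0],[0,0,0],[0,0,0],[0,0,0],[0,0,0],[0,0,0],[0,0,0],[0,0,0],[0,0,0]],"jaw":[8,8,8,8,8,8,8,8,8]}'
python3 -c "
from h import *
st();plan([.455,.038,.288],.46)"
```

```text
time: 12.95
ee_pos: [0.5145, -0.2247, 0.2687]
eef_rot: [-0.085, 0.937, 0.03, 0.339]
ft_force: [-0.5, -0.1, -2.6]
width: 0.0119
12.95 grasp pt [ 0.5095 -0.2256  0.2749] z [ 0.63   0.113 -0.768] y [-0.179  0.984 -0.002] F [-0.47 -0.07 -2.63] M [-0.16  1.03 -0.07] w 0.0119 q [-0.46 -0.37  0.91  2.11 -0.19  0.72  2.36]
t [-0.549  2.65   0.132] rot [ 0.0031 -0.0028  0.2674] tcp [0.46  0.04  0.282]
```

```bash
python3 -m inch '{"translation":[[-0.02,0.08,0.004],[-0.05,0.22,0.01],[-0.08,0.38,0.02],[-0.11,0.54,0.03],[-0.15,0.71,0.035],[-0.185,0.89,0.045]],"rot":[[0,0,0.008],[0,0,0.022],[0,0,0.038],[0,0,0.055],[0,0,0.072],[0,0,0.09]],"jaw":[8,8,8,8,8,8]}'
python3 -m inch '{"translation":[[-0.03,0.15,0.007],[-0.06,0.3,0.015],[-0.09,0.45,0.02],[-0.12,0.6,0.03],[-0.155,0.75,0.035],[-0.185,0.89,0.045]],"rot":[[0,0,0.015],[0,0,0.03],[0,0,0.045],[0,0,0.06],[0,0,0.075],[0,0,0.09]],"jaw":[8,8,8,8,8,8]}'
python3 -c "
from h import *
st();plan([.455,.038,.288],.46)"
```

```text
time: 13.55
ee_pos: [0.4958, -0.1341, 0.2726]
eef_rot: [-0.13, 0.932, 0.046, 0.337]
ft_force: [-0.3, -0.2, -1.7]
width: 0.0114
time: 14.15
ee_pos: [0.4769, -0.0433, 0.2762]
eef_rot: [-0.175, 0.924, 0.062, 0.333]
ft_force: [-0.5, 0.3, -1.8]
width: 0.0116
14.15 grasp pt [ 0.4722 -0.0452  0.2823] z [ 0.594  0.231 -0.77 ] y [-0.364  0.931 -0.002] F [-0.54  0.31 -1.75] M [-0.36  1.02 -0.01] w 0.0116 q [-0.23 -0.49  0.37  2.26 -0.23  0.74  2.23]
t [-0.173  0.836  0.057] rot [ 0.0039 -0.0051  0.083 ] tcp [0.46  0.04  0.282]
```

```bash
python3 -m inch '{"translation":[[-0.03,0.14,0.01],[-0.06,0.28,0.02],[-0.09,0.42,0.03],[-0.12,0.56,0.04],[-0.15,0.7,0.05],[-0.17,0.8,0.055],[-0.17,0.835,0.055],[-0.17,0.835,0.055]],"rot":[[0,0,0.014],[0,0,0.028],[0,0,0.042],[0,0,0.056],[0,0,0.07],[0,0,0.08],[0,0,0.083],[0,0,0.083]],"jaw":[8,8,8,8,8,8,8,8]}'
python3 - <<'E'
from h import *
st();plan([.510,-.225,.275],-.786)
import srch as S
q=r.read_state()["joint_positions"]
tr=[]
for g,y in[(S.A,-.786),(S.world(S.P,(-.06,0,.24)),-.495),(S.B,.132),(S.Cc,.132)]:
    q,e=S.golock(q,g,y,25,tr);print(q.round(2),round(e,4))
print(np.array([np.minimum(t-S.LO,S.HI-t).min() for t in tr]).reshape(-1,25).min(1).round(3))
E
```

```text
time: 14.95
ee_pos: [0.4598, 0.0406, 0.2811]
eef_rot: [-0.215, 0.916, 0.077, 0.33]
ft_force: [0.1, -0.7, -2.1]
width: 0.0119
14.95 grasp pt [0.4553 0.0384 0.2872] z [ 0.571  0.282 -0.771] y [-0.445  0.896 -0.002] F [ 0.08 -0.66 -2.07] M [-0.48  1.04 -0.  ] w 0.0119 q [-0.03 -0.49  0.05  2.29 -0.41  0.76  2.26]
t [ 0.538 -2.693 -0.122] rot [ 4.0000e-04 -7.9000e-03 -1.1906e+00] tcp [ 0.514 -0.229  0.269]
[ 0.9  -0.18 -0.69  2.07  0.44  0.66  0.7 ] 0.0007
[ 0.84 -0.08 -0.6   2.08  0.3   0.46  1.08] 0.0
[ 0.85  0.1  -0.45  1.93 -0.56  0.57  2.52] 0.0001
[ 0.86  0.16 -0.46  1.98 -0.61  0.48  2.59] 0.0
[0.004 0.324 0.084 0.008]
```

```bash
python3 - <<'E'
from h import r
s=open('de3.py').read()
q=list(map(float,r.read_state()["joint_positions"]))
s=s.replace("pts=[(A,.179)]","pts=[]").replace("from srch import *","from srch import *\nq0=np.array(%s)"%q).replace("(-.2,.2),","(-.05,.2),").replace("maxiter=45","maxiter=35").replace("(-1.2,.6)","(-.3,.6)")
open('de4.py','w').write(s)
E
export OMP_NUM_THREADS=1; time timeout 400 python3 de4.py 4 2>&1|tail -15
```

```text
-1.068370845639262
-1.174262528511161
[ 0.456 -0.012  0.269] 0.229 [ 0.33 -0.5  -0.2   2.34 -0.52  0.68  2.22] 0.0
[ 0.51  -0.225  0.275] -0.731 [ 1.24 -0.25 -0.94  2.07  0.19  0.59  0.97] 0.0005
[ 0.559 -0.216  0.24 ] -0.466 [ 1.17 -0.08 -0.89  2.07  0.17  0.44  1.24] 0.0
[ 0.618 -0.206  0.233] 0.055 [ 1.17  0.13 -0.81  1.93 -0.39  0.51  2.31] 0.0001
[ 0.618 -0.206  0.233] 0.122 [ 1.21  0.15 -0.83  1.92 -0.43  0.55  2.42] 0.0
[ 0.618 -0.206  0.19 ] 0.122 [ 1.19  0.22 -0.82  1.96 -0.42  0.45  2.44] 0.0
[0.003 0.006 0.258 0.293 0.181 0.157]
real	1m24.059s
user	5m4.078s
sys	0m0.229s
```

```bash
python3 -m inch '{"translation":[[0,-0.06,-0.02],[0.01,-0.16,-0.05],[0.01,-0.26,-0.09],[0.01,-0.36,-0.12],[0.02,-0.45,-0.16],[0.02,-0.52,-0.18],[0.02,-0.52,-0.18]],"rot":[[0,0,-0.025],[0,0,-0.07],[0,0,-0.11],[0,0,-0.15],[0,0,-0.19],[0,0,-0.22],[0,0,-0.22]],"jaw":[8,8,8,8,8,8,8]}'
python3 - <<'E'
from h import *
st();plan([.510,-.225,.275],-.731)
import srch as S
q=r.read_state()["joint_positions"]
tr=[]
for g,y in[(S.A,-.731),(S.world(S.P,(-.06,0,.24)),-.466),(S.B,.055),(S.B,.13),(S.Cc,.13)]:
    q,e=S.golock(q,g,y,25,tr);print(q.round(2),round(e,4))
print(np.array([np.minimum(t-S.LO,S.HI-t).min() for t in tr]).reshape(-1,25).min(1).round(3))
E
```

```text
time: 15.65
ee_pos: [0.4622, -0.0122, 0.2624]
eef_rot: [-0.108, 0.935, 0.038, 0.336]
ft_force: [-0.1, -0.1, -2.9]
width: 0.0117
15.65 grasp pt [ 0.4573 -0.0134  0.2686] z [ 0.62   0.144 -0.772] y [-0.227  0.974 -0.001] F [-0.14 -0.12 -2.95] M [-0.17  1.1   0.03] w 0.0117 q [ 0.33 -0.5  -0.2   2.33 -0.5   0.7   2.22]
t [ 0.516 -2.162  0.065] rot [-9.000e-04 -8.600e-03 -9.168e-01] tcp [ 0.514 -0.228  0.269]
[ 1.22 -0.24 -0.93  2.07  0.2   0.59  0.96] 0.0005
[ 1.15 -0.08 -0.87  2.07  0.18  0.44  1.23] 0.0
[ 1.15  0.12 -0.79  1.93 -0.4   0.51  2.31] 0.0001
[ 1.19  0.15 -0.81  1.91 -0.45  0.56  2.44] 0.0
[ 1.17  0.22 -0.81  1.96 -0.43  0.46  2.47] 0.0
[0.004 0.263 0.288 0.162 0.134]
```

```bash
for k in 1; do python3 -m inch '{"translation":[[0.01,-0.05,0],[0.04,-0.15,0.005],[0.07,-0.28,0.01],[0.1,-0.42,0.01],[0.13,-0.57,0.015],[0.17,-0.72,0.02]],"rot":[[0,0,-0.02],[0,0,-0.065],[0,0,-0.12],[0,0,-0.18],[0,0,-0.24],[0,0,-0.305]],"jaw":[8,8,8,8,8,8]}'; done
python3 -m inch '{"translation":[[0.03,-0.12,0],[0.06,-0.24,0.005],[0.09,-0.36,0.01],[0.12,-0.48,0.01],[0.15,-0.6,0.015],[0.17,-0.72,0.02]],"rot":[[0,0,-0.05],[0,0,-0.1],[0,0,-0.155],[0,0,-0.205],[0,0,-0.255],[0,0,-0.305]],"jaw":[8,8,8,8,8,8]}'
python3 -c "
from h import *
st();plan([.510,-.225,.275],-.731)"
```

```text
time: 16.25
ee_pos: [0.4794, -0.0845, 0.2646]
eef_rot: [0.043, 0.94, -0.016, 0.338]
ft_force: [1.0, 0.4, -1.9]
width: 0.0117
time: 16.85
ee_pos: [0.4968, -0.1567, 0.2669]
eef_rot: [0.193, 0.921, -0.07, 0.331]
ft_force: [-0.1, -0.2, -2.9]
width: 0.0118
16.85 grasp pt [ 0.4921 -0.1547  0.2731] z [ 0.583 -0.256 -0.771] y [ 0.402  0.916 -0.   ] F [-0.1  -0.16 -2.94] M [ 0.44  1.03 -0.03] w 0.0118 q [ 0.85 -0.4  -0.6   2.22 -0.17  0.58  1.48]
t [ 0.17  -0.717  0.02 ] rot [-0.0038 -0.0064 -0.3033] tcp [ 0.514 -0.228  0.269]
```

```bash
python3 -m inch '{"translation":[[0.03,-0.12,0],[0.06,-0.24,0.005],[0.09,-0.36,0.01],[0.12,-0.5,0.01],[0.15,-0.62,0.015],[0.17,-0.7,0.02],[0.17,-0.715,0.02],[0.17,-0.715,0.02]],"rot":[[0,0,-0.05],[0,0,-0.1],[0,0,-0.155],[0,0,-0.21],[0,0,-0.26],[0,0,-0.295],[0,-0.006,-0.3],[0,-0.006,-0.3]],"jaw":[8,8,8,8,8,8,8,8]}'
python3 - <<'E'
from h import *
import srch as S
st();plan(S.world(S.P,(-.06,0,.24)),-.466)
q=r.read_state()["joint_positions"]
tr=[]
for g,y in[(S.world(S.P,(-.06,0,.24)),-.466),(S.B,.055),(S.B,.13),(S.Cc,.13)]:
    q,e=S.golock(q,g,y,25,tr);print(q.round(2),round(e,4))
print(np.array([np.minimum(t-S.LO,S.HI-t).min() for t in tr]).reshape(-1,25).min(1).round(3))
E
```

```text
time: 17.65
ee_pos: [0.5138, -0.2281, 0.2688]
eef_rot: [0.335, 0.878, -0.12, 0.319]
ft_force: [1.2, -0.5, -2.6]
width: 0.0118
17.65 grasp pt [ 0.5099 -0.2247  0.2749] z [ 0.481 -0.424 -0.768] y [0.665 0.747 0.003] F [ 1.21 -0.52 -2.59] M [0.71 0.84 0.02] w 0.0118 q [ 1.22 -0.31 -0.92  2.11  0.1   0.6   1.01]
t [ 0.5    0.094 -0.349] rot [-4.100e-03 -1.000e-04  2.492e-01] tcp [ 0.564 -0.219  0.234]
[ 1.18 -0.08 -0.9   2.07  0.17  0.44  1.24] 0.0
[ 1.19  0.13 -0.83  1.93 -0.38  0.51  2.3 ] 0.0001
[ 1.22  0.16 -0.84  1.91 -0.43  0.56  2.43] 0.0
[ 1.2   0.22 -0.84  1.96 -0.41  0.45  2.45] 0.0
[0.197 0.297 0.173 0.151]
```

```bash
python3 -m inch '{"translation":[[0.04,0.01,-0.03],[0.1,0.02,-0.07],[0.18,0.03,-0.12],[0.26,0.05,-0.18],[0.34,0.06,-0.24],[0.42,0.08,-0.3],[0.48,0.09,-0.34],[0.5,0.09,-0.35],[0.5,0.09,-0.35]],"rot":[[0,0,0.02],[0,0,0.05],[0,0,0.09],[0,0,0.13],[0,0,0.17],[0,0,0.21],[0,0,0.24],[0,0,0.25],[0,0,0.25]],"jaw":[8,8,8,8,8,8,8,8,8]}'
python3 - <<'E'
from h import *
import srch as S, cv2
st();plan(S.world(S.P,(-.03,0,.237)),.0);plan(S.B,.17)
q=r.read_state()["joint_positions"]
tr=[]
for g,y in[(S.world(S.P,(-.03,0,.237)),0),(S.B,.17),(S.Cc,.17)]:
    q,e=S.golock(q,g,y,25,tr);print(q.round(2),round(e,4))
cv2.imwrite("pics/s4.png",cv2.resize(eyes.camera("side")[120:300,350:530],None,fx=3,fy=3))
E
```

```text
time: 18.55
ee_pos: [0.5638, -0.2189, 0.2332]
eef_rot: [0.217, 0.915, -0.077, 0.332]
ft_force: [-0.8, -0.5, -2.6]
width: 0.0122
18.55 grasp pt [ 0.5592 -0.2167  0.2394] z [ 0.574 -0.284 -0.768] y [0.448 0.894 0.004] F [-0.79 -0.52 -2.58] M [ 0.47  1.01 -0.07] w 0.0122 q [ 1.13 -0.13 -0.85  2.1   0.09  0.44  1.28]
t [ 0.3    0.079 -0.024] rot [-0.0045 -0.0022  0.4434] tcp [ 0.594 -0.211  0.231]
t [ 0.595  0.141 -0.064] rot [-0.0043 -0.0026  0.6058] tcp [ 0.623 -0.205  0.227]
[ 1.03  0.03 -0.62  2.   -0.5   0.52  2.35] 0.0001
[ 1.03  0.13 -0.63  1.91 -0.54  0.59  2.54] 0.0
[ 1.04  0.2  -0.65  1.96 -0.55  0.5   2.6 ] 0.0
```

View pics/s4.png

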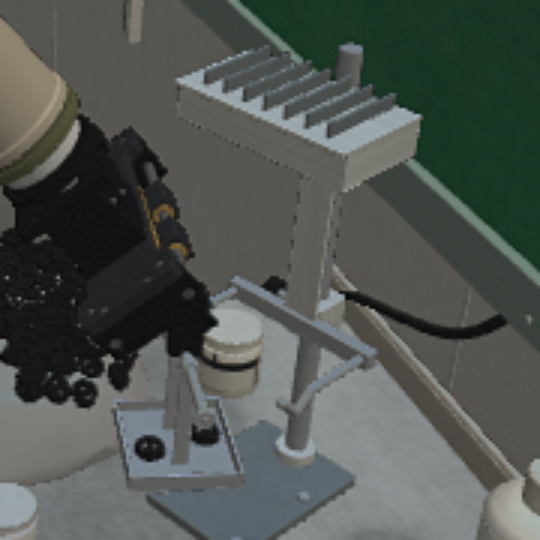

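Both caps are in the tray, the carrier is level, and the hand is well clear of the hood. Now forward to above the hooks while turning.

```bash
python3 -m inch '{"translation":[[0.02,0,0],[0.06,0.015,-0.005],[0.12,0.03,-0.01],[0.18,0.045,-0.02],[0.24,0.06,-0.025],[0.3,0.07,-0.03],[0.36,0.085,-0.04],[0.42,0.1,-0.045],[0.48,0.115,-0.05],[0.54,0.13,-0.06],[0.58,0.14,-0.06],[0.595,0.14,-0.064],[0.595,0.14,-0.064]],"rot":[[0,0,0.02],[0,0,0.05],[0,0,0.1],[0,0,0.15],[0,0,0.2],[0,0,0.25],[0,0,0.3],[0,0,0.35],[0,0,0.4],[0,0,0.45],[0,0,0.485],[0,0,0.496],[0,0,0.496]],"jaw":[8,8,8,8,8,8,8,8,8,8,8,8,8]}'
python3 - <<'E'
from h import *
import srch as S
st();plan(S.B,.15)
q=r.read_state()["joint_positions"]
for g,y in[(S.B,.15),(S.Cc,.15)]:
    q,e=S.golock(q,g,y,25);print(q.round(2),round(e,4))
E
```

```text
time: 19.9
ee_pos: [0.6232, -0.2053, 0.2272]
eef_rot: [-0.025, 0.94, 0.011, 0.34]
ft_force: [-0.1, 0.2, -2.8]
width: 0.0117
19.9 grasp pt [ 0.6181 -0.2056  0.2334] z [ 0.64   0.037 -0.768] y [-0.054  0.999  0.004] F [-0.12  0.19 -2.75] M [-0.09  1.18 -0.02] w 0.0117 q [ 1.05  0.09 -0.67  1.96 -0.47  0.53  2.36]
t [ 0.001  0.003 -0.003] rot [-0.0033 -0.0031  0.0921] tcp [ 0.623 -0.205  0.227]
[ 1.07  0.14 -0.68  1.91 -0.51  0.58  2.5 ] 0.0
[ 1.07  0.2  -0.69  1.96 -0.52  0.48  2.55] 0.0
```

```bash
python3 -m inch '{"translation":[[0,0,0],[0,0,0],[0,0,0],[0,0,0],[0,0,0]],"rot":[[0,0,0.03],[-0.002,-0.002,0.06],[-0.003,-0.003,0.092],[-0.003,-0.003,0.092],[-0.003,-0.003,0.092]],"jaw":[8,8,8,8,8]}'
python3 - <<'E'
from h import *
import cv2
st()
cv2.imwrite("pics/s5.png",cv2.resize(eyes.camera("side")[180:290,390:490],None,fx=6,fy=6,interpolation=cv2.INTER_CUBIC)[:600])
s=r.read_state();R=Ro.from_quat(s["eef_rot"]);g=s["ee_pos"]-.008*R.apply([0,0,1]);g[2]-=.0005
for sgn in(1,-1):print("bar end",((proj("side",g+[0,0,-.038]+sgn*.079*R.apply([0,1,0]))-[390,180])*6).round())
p=[.6182,-.2057,.179]
for y in(.062,-.062):
  for l in[(-.018,y,.165),(0,y,.1485),(0,y,.154)]:print(l,((proj("side",world(p,l))-[390,180])*6).round())
E
```

```text
time: 20.4
ee_pos: [0.6231, -0.2052, 0.2272]
eef_rot: [-0.07, 0.937, 0.025, 0.341]
ft_force: [0.5, 0.9, -2.4]
width: 0.0122
20.4 grasp pt [ 0.618  -0.206   0.2334] z [ 0.635  0.095 -0.766] y [-0.148  0.989  0.   ] F [ 0.48  0.87 -2.4 ] M [-0.14  1.17 -0.05] w 0.0122 q [ 1.09  0.12 -0.68  1.93 -0.54  0.58  2.52]
bar end [ 79. 196.]
bar end [394. 388.]
(-0.018, 0.062, 0.165) [ 70. 297.]
(0, 0.062, 0.1485) [ 99. 314.]
(0, 0.062, 0.154) [100. 302.]
(-0.018, -0.062, 0.165) [319. 449.]
(0, -0.062, 0.1485) [347. 465.]
(0, -0.062, 0.154) [348. 453.]
```

View pics/s5.png

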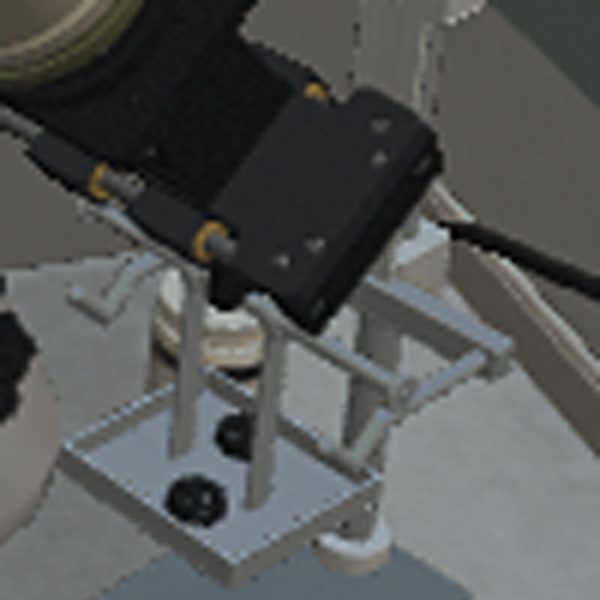

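The hook tips are at crop (75,292) and (320,447), and the near bar end at (402,390). Both sit about 1 px right of prediction, so bar and hooks are aligned with each other. Lowering now, with force checks near the end.

```bash
python3 -m inch '{"translation":[[0,0,-0.04],[0,0,-0.1],[0,0,-0.16],[0,0,-0.21],[0,0,-0.25],[0,0,-0.27],[0,0,-0.27]],"rot":[[0,0,0],[0,0,0],[0,0,0],[0,0,0],[0,0,0],[0,0,0],[0,0,0]],"jaw":[8,8,8,8,8,8,8]}'
python3 -c "
from h import *
st()"
python3 -m inch '{"translation":[[0,0,-0.01],[0,0,-0.02],[0,0,-0.03],[0,0,-0.04],[0,0,-0.04]],"rot":[[0,0,0],[0,0,0],[0,0,0],[0,0,0],[0,0,0]],"jaw":[8,8,8,8,8]}'
python3 -m inch '{"translation":[[0,0,-0.01],[0,0,-0.02],[0,0,-0.03],[0,0,-0.03]],"rot":[[0,0,0],[0,0,0],[0,0,0],[0,0,0]],"jaw":[8,8,8,8]}'
python3 -c "
from h import *
st()"
```

```text
time: 21.15
ee_pos: [0.6231, -0.205, 0.1999]
eef_rot: [-0.07, 0.937, 0.026, 0.341]
ft_force: [0.4, -1.0, -2.6]
width: 0.0115
21.15 grasp pt [ 0.618  -0.2058  0.206 ] z [ 0.635  0.096 -0.766] y [-0.148  0.989  0.   ] F [ 0.41 -0.97 -2.57] M [-0.14  1.16  0.02] w 0.0115 q [ 1.09  0.15 -0.7   1.96 -0.54  0.52  2.55]
time: 21.65
ee_pos: [0.623, -0.205, 0.1957]
eef_rot: [-0.07, 0.937, 0.026, 0.341]
ft_force: [-0.2, 0.7, -2.7]
width: 0.0116
time: 22.05
ee_pos: [0.6236, -0.2051, 0.1934]
eef_rot: [-0.07, 0.937, 0.025, 0.341]
ft_force: [2.1, -0.0, 0.6]
width: 0.012
22.05 grasp pt [ 0.6185 -0.2059  0.1995] z [ 0.636  0.095 -0.766] y [-0.148  0.989 -0.   ] F [ 2.08 -0.03  0.6 ] M [-0.26  0.32  0.05] w 0.012 q [ 1.1   0.17 -0.71  1.97 -0.54  0.51  2.55]
```

Contact came at bar height ≈0.161. The push is toward +x, so the bar is on the front slope; I'll shift it a little deeper.

```bash
python3 -m inch '{"translation":[[0.01,0.002,0],[0.02,0.003,0],[0.02,0.003,0]],"rot":[[0,0,0],[0,0,0],[0,0,0]],"jaw":[8,8,8]}'
python3 -c "
from h import *
st()"
python3 -m inch '{"translation":[[0.01,0.002,-0.01],[0.02,0.003,-0.02],[0.02,0.003,-0.02]],"rot":[[0,0,0],[0,0,0],[0,0,0]],"jaw":[8,8,8]}'
python3 -c "
from h import *
st()"
```

```text
time: 22.35
ee_pos: [0.625, -0.2051, 0.1929]
eef_rot: [-0.07, 0.937, 0.025, 0.341]
ft_force: [-4.6, -1.5, 1.8]
width: 0.0117
22.35 grasp pt [ 0.62   -0.2059  0.199 ] z [ 0.635  0.095 -0.766] y [-0.148  0.989  0.   ] F [-4.64 -1.53  1.79] M [-0.1  1.7  0.3] w 0.0117 q [ 1.09  0.17 -0.71  1.96 -0.53  0.51  2.55]
time: 22.65
ee_pos: [0.6277, -0.205, 0.1921]
eef_rot: [-0.07, 0.937, 0.025, 0.341]
ft_force: [-7.2, 0.7, 9.6]
width: 0.0118
22.65 grasp pt [ 0.6226 -0.2058  0.1982] z [ 0.636  0.095 -0.766] y [-0.148  0.989 -0.001] F [-7.22  0.7   9.55] M [0.41 0.99 0.59] w 0.0118 q [ 1.09  0.18 -0.7   1.96 -0.53  0.5   2.54]
```

```bash
python3 -m inch '{"translation":[[-0.015,-0.002,0],[-0.03,-0.005,0],[-0.03,-0.005,0],[-0.03,-0.005,0]],"rot":[[0,0,0.015],[0,0,0.025],[0,0,0.025],[0,0,0.025]],"jaw":[8,8,8,8]}'
python3 -c "
from h import *
st()"
```

```text
time: 23.05
ee_pos: [0.6252, -0.2053, 0.1926]
eef_rot: [-0.082, 0.936, 0.03, 0.341]
ft_force: [2.7, 0.8, 1.1]
width: 0.0117
23.05 grasp pt [ 0.6201 -0.2062  0.1987] z [ 0.634  0.111 -0.765] y [-0.174  0.985 -0.001] F [2.69 0.84 1.09] M [0.16 0.05 0.23] w 0.0117 q [ 1.15  0.19 -0.76  1.96 -0.53  0.52  2.58]
```

```bash
python3 -m inch '{"translation":[[0.003,0,-0.01],[0.003,0,-0.02],[0.003,0,-0.02],[0.003,0,-0.02]],"rot":[[0,0,0],[0,0,0],[0,0,0],[0,0,0]],"jaw":[8,8,8,8]}'
python3 -c "
from h import *
st()"
```

```text
time: 23.45
ee_pos: [0.6262, -0.2054, 0.1915]
eef_rot: [-0.082, 0.936, 0.029, 0.342]
ft_force: [-0.1, 1.2, 6.2]
width: 0.0117
23.45 grasp pt [ 0.6211 -0.2063  0.1977] z [ 0.636  0.111 -0.764] y [-0.174  0.985 -0.001] F [-0.07  1.22  6.19] M [ 0.31 -0.07  0.21] w 0.0117 q [ 1.15  0.19 -0.76  1.96 -0.53  0.51  2.58]
```

Fx ≈ 0 with 6 N upward, so the bar is sitting in the V's. Pressing slightly more to confirm both hooks carry load, then checking by camera.

```bash
python3 -m inch '{"translation":[[0,0,-0.01],[0,0,-0.01],[0,0,-0.01]],"rot":[[0,0,0],[0,0,0],[0,0,0]],"jaw":[8,8,8]}'
python3 - <<'E'
from h import *
import cv2
st()
cv2.imwrite("pics/s6.png",cv2.resize(eyes.camera("side")[180:290,390:490],None,fx=6,fy=6,interpolation=cv2.INTER_CUBIC)[:600])
E
```

```text
time: 23.75
ee_pos: [0.6266, -0.2053, 0.1914]
eef_rot: [-0.082, 0.935, 0.029, 0.343]
ft_force: [-5.1, 1.8, 10.2]
width: 0.0116
23.75 grasp pt [ 0.6215 -0.2062  0.1975] z [ 0.636  0.111 -0.764] y [-0.174  0.985 -0.002] F [-5.09  1.82 10.25] M [0.53 0.44 0.56] w 0.0116 q [ 1.15  0.19 -0.76  1.96 -0.53  0.51  2.58]
```

View pics/s6.png

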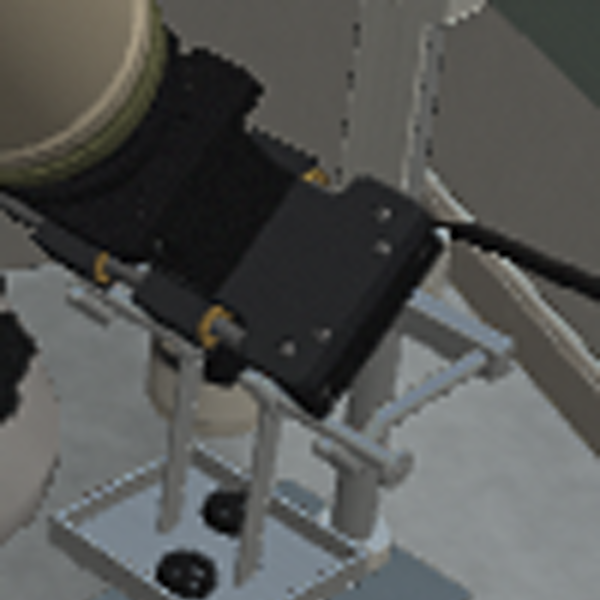

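```bash
python3 -m inch '{"translation":[[-0.006,0,0.005],[-0.01,0,0.008],[-0.01,0,0.008],[-0.01,0,0.008]],"rot":[[0.005,0,0],[0.01,0,0],[0.01,0,0],[0.01,0,0]],"jaw":[8,8,8,8]}'
python3 -c "
from h import *
st()"
```

```text
time: 24.2
ee_pos: [0.6257, -0.2054, 0.1922]
eef_rot: [-0.08, 0.935, 0.034, 0.343]
ft_force: [3.5, -0.1, -0.9]
width: 0.0119
24.2 grasp pt [ 0.6206 -0.2064  0.1983] z [ 0.636  0.118 -0.762] y [-0.174  0.985  0.008] F [ 3.46 -0.11 -0.94] M [-0.24  0.1   0.11] w 0.0119 q [ 1.17  0.2  -0.78  1.95 -0.53  0.52  2.58]
```

```bash
python3 -m inch '{"translation":[[0.004,0,-0.007],[0.004,0,-0.012],[0.004,0,-0.012]],"rot":[[-0.003,0,0],[-0.003,0,0],[-0.003,0,0]],"jaw":[8,8,8]}'
python3 -c "
from h import *
st()"
```

```text
time: 24.5
ee_pos: [0.6263, -0.2054, 0.1915]
eef_rot: [-0.081, 0.935, 0.032, 0.343]
ft_force: [-2.1, 1.2, 7.7]
width: 0.012
24.5 grasp pt [ 0.6213 -0.2063  0.1976] z [ 0.637  0.116 -0.762] y [-0.174  0.985  0.004] F [-2.08  1.19  7.66] M [0.16 0.26 0.36] w 0.012 q [ 1.17  0.2  -0.78  1.95 -0.53  0.51  2.58]
```

Load is now shared by both hooks, about 10 N in total. Releasing gently.

```bash
python3 -m inch '{"translation":[[0,0,0.003],[0,0,0.003],[0,0,0.003],[0,0,0.003],[0,0,0.003],[0,0,0.003],[0,0,0.003],[0,0,0.003],[0,0,0.003]],"rot":[[0,0,0],[0,0,0],[0,0,0],[0,0,0],[0,0,0],[0,0,0],[0,0,0],[0,0,0],[0,0,0]],"jaw":[13,14,16,20,26,34,42,46,46]}' 5
python3 - <<'E'
from h import *
import srch as S
st()
s=r.read_state();q=np.array(s["joint_positions"]);R=Ro.from_quat(s["eef_rot"]);z=R.apply([0,0,1]);g=s["ee_pos"]-.008*z
tr=[]
for b in(.03,.06,.1,.15):
    q,e=S.golock(q,g-b*z,.179,10,tr);print(b,q.round(2),round(e,4))
E
```

```text
time: 25.4
ee_pos: [0.6264, -0.2054, 0.1918]
eef_rot: [-0.081, 0.935, 0.032, 0.343]
ft_force: [0.7, -0.7, 0.3]
width: 0.0438
25.4 grasp pt [ 0.6213 -0.2063  0.1979] z [ 0.637  0.116 -0.762] y [-0.174  0.985  0.004] F [ 0.72 -0.7   0.35] M [-0.1   0.76  0.01] w 0.0438 q [ 1.17  0.2  -0.78  1.95 -0.53  0.51  2.58]
0.03 [ 1.2   0.15 -0.77  1.94 -0.54  0.58  2.59] 0.0
0.06 [ 1.48  0.12 -1.02  1.94 -0.53  0.64  2.59] 0.0
0.1 [ 1.95  0.11 -1.44  1.92 -0.51  0.72  2.59] 0.0053
0.15 [ 2.    0.08 -1.44  1.84 -0.51  0.83  2.59] 0.0364
```

Released: wrench is back to no-load, opening 44 mm. Backing off along the fingers with a slight yaw to relieve joint 7.

```bash
python3 -m inch '{"translation":[[-0.03,-0.006,0.04],[-0.08,-0.014,0.1],[-0.14,-0.025,0.17],[-0.2,-0.036,0.24],[-0.27,-0.05,0.32],[-0.34,-0.06,0.4],[-0.4,-0.07,0.48],[-0.45,-0.08,0.53],[-0.45,-0.08,0.53]],"rot":[[0,0,-0.005],[0,0,-0.015],[0,0,-0.03],[0,0,-0.05],[0,0,-0.07],[0,0,-0.1],[0,0,-0.13],[0,0,-0.15],[0,0,-0.15]],"jaw":[46,46,46,46,46,46,46,46,46]}'
python3 - <<'E'
from h import *
import cv2
st()
a=eyes.camera("side");s=cv2.resize(a[180:290,390:490],None,fx=5,fy=5,interpolation=cv2.INTER_CUBIC)[:500]
b=cv2.resize(eyes.camera("top")[110:240,330:410],None,fx=3.8,fy=3.8,interpolation=cv2.INTER_CUBIC)
o=np.zeros((500,800,3),np.uint8);o[:500,:500]=s;h,w=b.shape[:2];o[:min(h,500),500:500+min(w,300)]=b[:500,:300];cv2.imwrite("pics/f.png",o)
E
```

```text
time: 26.3
ee_pos: [0.581, -0.2136, 0.246]
eef_rot: [-0.007, 0.939, 0.004, 0.345]
ft_force: [-0.9, 0.2, -0.7]
width: 0.046
26.3 grasp pt [ 0.5759 -0.2137  0.2521] z [ 0.648  0.013 -0.762] y [-0.017  1.     0.002] F [-0.89  0.17 -0.7 ] M [-0.01  0.78 -0.02] w 0.046 q [ 1.23 -0.04 -0.77  2.02 -0.62  0.59  2.47]
```

View pics/f.png

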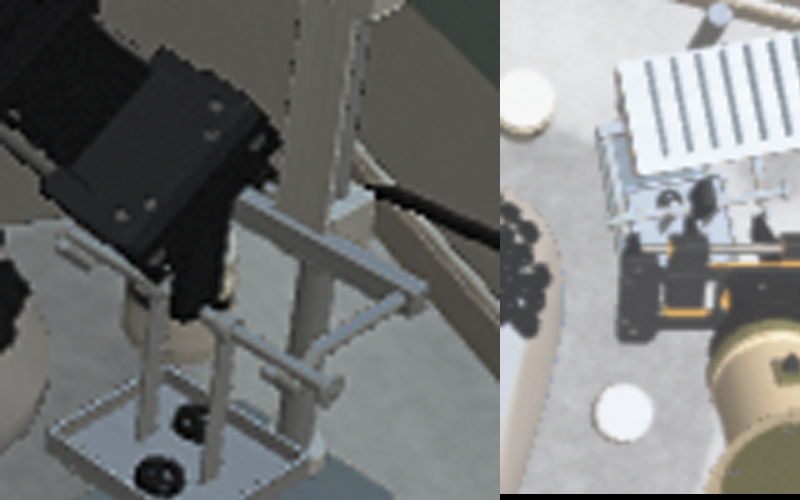

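The carrier hangs level with the bar in both hooks and both caps in the tray. The jar and back pot are undisturbed. I'll back off a little more, let it settle, compare positions and hand in.

```bash
python3 -m inch '{"translation":[[-0.08,0,0.06],[-0.18,0,0.13],[-0.28,0,0.2],[-0.38,0,0.26],[-0.4,0,0.28],[-0.4,0,0.28],[-0.4,0,0.28],[-0.4,0,0.28],[-0.4,0,0.28],[-0.4,0,0.28],[-0.4,0,0.28],[-0.4,0,0.28]],"rot":[[0,0,0],[0,0,0],[0,0,0],[0,0,0],[0,0,0],[0,0,0],[0,0,0],[0,0,0],[0,0,0],[0,0,0],[0,0,0],[0,0,0]],"jaw":[46,46,46,46,46,46,46,46,46,46,46,46]}'
python3 - <<'E'
from h import *
import cv2,time
st()
a=eyes.camera("side").astype(int);
for _ in range(8): eyes.camera("side")
b=eyes.camera("side").astype(int)
print("motion diff",np.abs(a-b)[180:300,380:490].max())
cv2.imwrite("pics/f2.png",cv2.resize(b.astype(np.uint8)[180:300,370:500],None,fx=5,fy=5,interpolation=cv2.INTER_CUBIC)[:600])
E
```

```text
time: 27.6
ee_pos: [0.5413, -0.2135, 0.2729]
eef_rot: [-0.008, 0.939, 0.005, 0.345]
ft_force: [0.0, 0.4, 0.3]
width: 0.0461
27.6 grasp pt [ 0.5361 -0.2136  0.279 ] z [ 0.647  0.014 -0.762] y [-0.018  1.     0.004] F [0.   0.39 0.26] M [ 0.01  0.77 -0.02] w 0.0461 q [ 1.24 -0.17 -0.68  2.06 -0.73  0.71  2.56]
motion diff 48
```

Run:
```python
from h import *
f=[]
for _ in range(12): f.append(eyes.camera("side").astype(int))
for i in(1,4,8,11):
    d=np.abs(f[i]-f[0]);print(i,"carrier",d[225:290,395:460].mean().round(2),d[225:290,395:460].max(),"static",d[320:390,400:465].mean().round(2),d[320:390,400:465].max())
```

```text
1 carrier 0.58 6 static 0.84 8
4 carrier 0.59 7 static 0.83 8
8 carrier 0.59 28 static 0.83 7
11 carrier 0.6 29 static 0.84 8
```

The carrier is at rest: frame differences are at noise level.

```bash
python3 -m inch '{"translation":[[0,0,0],[0,0,0],[0,0,0],[0,0,0],[0,0,0],[0,0,0],[0,0,0],[0,0,0]],"rot":[[0,0,0],[0,0,0],[0,0,0],[0,0,0],[0,0,0],[0,0,0],[0,0,0],[0,0,0]],"jaw":[46,46,46,46,46,46,46,46]}'; python3 -c "
from bench import r
print(r.close_job())"
```

```text
time: 29.5
ee_pos: [0.5412, -0.2135, 0.273]
eef_rot: [-0.008, 0.939, 0.005, 0.345]
ft_force: [-0.7, -0.5, 0.6]
width: 0.0461
the job is handed in; nothing more can be done
None
```

I moved the carrier from the open stand to the hooded stand's hooks and handed the job in at 29.5 s of the 64 s allowed. I held it by the tab with the hand leaning back 40°, and it was never set down. No verdict is reported.

- **On the way:** joints 3 and 7 reached their limits about 3 cm short of the hooks. I backed out, worked the elbow round with a loop in front of the stand, and came in again.
- **Seating:** the bar first touched the hooks at about 0.161 m, and I adjusted it by force feedback. Just before release it was at about 0.16 m with roughly 10 N shared by both hooks. The highest wrist force reading while seating it was about 11 N.
- **After release:** the last picture I could view showed the bar in both hooks, the carrier level, both caps in the tray, and the white jar and the back pot where they had been.
- **At hand-in:** the wrist force was at noise level, with the hand well clear of the carrier.

**Less certain:**
- The 12-picture limit was used up, so I could not view a picture taken after the final retreat. Over the last 0.6 s of frames the carrier's mean change was at noise level; a few edge pixels changed more, which may be a tiny residual sway.
- I did not measure the bystanders' positions again, and the tape roll was not in the last picture.

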